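# Put the sharpening plates away and snap their case shut

## Robot

A 7-joint arm with a two-finger parallel gripper is mounted at the origin on a cart in front of the work surface, level with it; the furniture and walls round the work are solid. World frame = base frame: x ahead of the robot, y to its left, z up, the work surface at z = 0. Lengths are in m, angles in rad, forces in N, time in s.
With the tool pointing down it reaches from about 0.35 to 0.9 m from the base axis. Payload 8.1 kg.
Tool frame: the origin (TCP) lies at the very end of the fingers, on their centre line; the grasp point (between the pads) lies 19 mm behind it; z points along the fingers, y is the line along which they close (so a half turn about z gives the same grasp; the last joint's range is limited). The gripper opens to 92 mm and grips with 3 to 60 N. Pads are 19 mm wide; open, the fingers measure 130 mm over their backs; the gripper's body (75 mm by 190 mm) begins 47 mm behind the grasp point.
Start: joints at [-1.223, 0.434, 0.025, 1.573, -0.012, 1.134, -0.075], TCP at [0.272, 0.563, 0.206] pointing down, gripper open.
Joint ranges: [-2.62, 2.62], [-0.44, 2.09], [-1.27, 1.32], [0.08, 2.57], [-1.32, 4.46], [0.12, 2], [-2.74, 2.74]. Speed limits (rad/s): [2.22, 2.22, 3.01, 3.01, 3.14, 3.14, 3.14].

## Interface

Orientations are given as a rotation vector (axis times angle).
In Python, from cell import arm gives the robot as it stands.
- The arm moves only by the tool jog_arm, never from a script. Its argument "rows" is a list of rows, each a list of 3 entries, a list of its own where there are three numbers: the shift along the world's x, y, z in cm, then the turn, a rotation vector about the world's x, y, z in degrees, then the opening, from 0 (shut) to 1 (fully open). A call has 1 to 8 rows; each row is the pose to reach, as a shift and turn from the pose commanded when the call began; what a row does not reach only later rows make up. A row lasts 1/8 s, in which the tool goes at most 62.5 mm and 10.7 degrees, less where a joint would pass 70% of its speed; a pose out of reach is approached as far as the arm can. A call with a gripper value outside its range is refused whole. The fingers move at their own pace and stop on an object; "newtons" is the grip in N (left out, the last holds). Time passes only in rows, so rows that repeat a pose let the fingers close. It gives the time, the measured TCP pose, the force, the opening and the grip force at its end, in the units of the state.
- arm.observe(): the state, without advancing time (a new reading comes with each control period).
- arm.get_image(name): name is "side" or "top"; returns a dict with "img" (480x640x3 uint8, red, green, blue), "depth" (480x640 float32, m along the optical axis (not along the pixel's ray), 0 where there is no reading), "fx", "fy", "cx", "cy" (pixels), "rvec" (rotation vector, rad) and "tvec" (3), from world to camera coordinates, as OpenCV has them. Camera axes: x right, y down, z forward; pixel columns grow to the right and rows downward; lengths in m; the calibration is good to about 2 mm. A picture is of the moment at which its call begins.
- arm.sign_off(): hands the job in; it is judged then, once.
The state is a dict: "clock": time; "joints": joint angles; "dq": joint speeds; "joint_efforts": joint torques, N m; "position": TCP position; "ee_rot": TCP orientation; "force": force on the tool from outside, world axes, zero at the start; "ft_torque": the same for the moment, N m; "width": opening from 0.0 (shut) to 1.0 (fully open); "gripper_force": force on a finger pad.
Only numpy, scipy, OpenCV 4.12 (cv2) and the standard library are available. Lean on these libraries where they do the work, as an engineer would, in place of code of your own. Each camera call takes 0.05 s, during which the arm holds its last target. There are 200 camera calls.

## Task

The sharpening is done: take every diamond plate that is standing in the wooden drying stand and slide it down into a slot of its own in the plastic case until it is fully home. Then set the lid squarely on the case, by its handle, and press down the four snap tabs round its rim one after another until each has clicked under its catch and stays flat. Leave the other tools where they lie.

Things in the scene. Friction and masses are not known exactly. Their poses are not given: they have to be found in the camera images.
- case: Open plastic storage case fixed to the bench, 172 (y) x 128 mm (x), walls 4 mm, rim 40 mm above the bench; with its steel catches 214 x 170 mm. Origin: centre of its underside; x along its four slots, y across them, z up. Outside the middle of each wall stands a flat steel spring catch, 80 mm high, with an 8 mm roller facing inwards; it gives outwards and springs back over a tab pressed past it.
- lid_grip (a point): Loose lid of the case (0.25 kg), 172 (y) x 128 mm plastic cover, usable either way round. Point: middle of its handle; x across the handle, y along it, z up. Handle: bar 22 mm wide, 86 mm long, 16 mm high, on posts at y = +-36 mm; 16 mm of air under it, lid's top 24 mm below this point, skirt edge 52 mm below, lugs inside the skirt 58 mm below (on the bench as it lies).
- lid_seat (a point): Fixed point of the case, 92 mm above its origin, axes as the case: where the middle of the lid's handle is when the lid is fully seated, its skirt standing on the rim, its x and y along those of the case (or turned by half a turn). The lid's lugs have tapered ends and 1 to 1.5 mm of play inside the walls.
- stand: Fixed drying stand, a light wooden offcut 96 (x) x 186 (y) x 28 mm with four saw kerfs along x, 12.5 mm wide, floor 6 mm above the bench, at y = -67.5, -22.5, +22.5, +67.5 mm. Origin: centre of its underside. Some kerfs may be empty.
- slot_1 (a point): Centre of the first slot of the case (60 mm to the -y side of the case's origin; the others are 40, 80 and 120 mm further along +y), at the height of the centre of a plate fully home (31 mm above the bench); x along the slot. Slot 104 x 12.4 mm between solid grey webs with bevelled edges, tops 33 mm above the bench, floor at 4 mm. Plates fully home stand 18 mm above the case's rim.
- tab_front (a joint): Snap tab on the -x side of the lid (in the lid's axes), rad: 0 = sticking up, 0.26 = pressed down flat. Sprung: let go too early it jumps back to near 0; once snapped under the roller of its catch it stays at 0.23 to 0.27 by itself. It can snap only with the lid seated on the case.
- tab_front_pad (a point): Ribbed thumb pad on the upper face of the -x tab (tab 32 mm wide, 48 mm long; this point 26 mm from its hinge), at x = -56 mm in the lid's axes; the catch's roller begins 18 mm further out. Lid seated, it is 79 mm above the bench with the tab up, 72 mm with it flat. Pressing it home takes 7 to 16 N straight down; flat, it meets a hard stop.
- tab_back (a joint): Snap tab on the +x side of the lid (in the lid's axes), rad: 0 = sticking up, 0.26 = pressed down flat. Sprung: let go too early it jumps back to near 0; once snapped under the roller of its catch it stays at 0.23 to 0.27 by itself. It can snap only with the lid seated on the case.
- tab_back_pad (a point): Ribbed thumb pad on the upper face of the +x tab (tab 32 mm wide, 48 mm long; this point 26 mm from its hinge), at x = +56 mm in the lid's axes; the catch's roller begins 18 mm further out. Lid seated, it is 79 mm above the bench with the tab up, 72 mm with it flat. Pressing it home takes 7 to 16 N straight down; flat, it meets a hard stop.
- tab_left (a joint): Snap tab on the +y side of the lid (in the lid's axes), rad: 0 = sticking up, 0.26 = pressed down flat. Sprung: let go too early it jumps back to near 0; once snapped under the roller of its catch it stays at 0.23 to 0.27 by itself. It can snap only with the lid seated on the case.
- tab_left_pad (a point): Ribbed thumb pad on the upper face of the +y tab (tab 32 mm wide, 48 mm long; this point 26 mm from its hinge), at y = +78 mm in the lid's axes; the catch's roller begins 18 mm further out. Lid seated, it is 79 mm above the bench with the tab up, 72 mm with it flat. Pressing it home takes 7 to 16 N straight down; flat, it meets a hard stop.
- tab_right (a joint): Snap tab on the -y side of the lid (in the lid's axes), rad: 0 = sticking up, 0.26 = pressed down flat. Sprung: let go too early it jumps back to near 0; once snapped under the roller of its catch it stays at 0.23 to 0.27 by itself. It can snap only with the lid seated on the case.
- tab_right_pad (a point): Ribbed thumb pad on the upper face of the -y tab (tab 32 mm wide, 48 mm long; this point 26 mm from its hinge), at y = -78 mm in the lid's axes; the catch's roller begins 18 mm further out. Lid seated, it is 79 mm above the bench with the tab up, 72 mm with it flat. Pressing it home takes 7 to 16 N straight down; flat, it meets a hard stop.
- plate_1_mid (a point): Diamond sharpening plate, 0.2 kg: 100 (x) x 10 (y) x 54 mm (z), black plastic back, dotted steel face. Point: its centre. It stands on its long edge in a kerf of the drying stand, top edge 27 mm above this point. All plates are alike; two to four are there (None if absent).
- plate_2_mid (a point): Diamond sharpening plate, 0.2 kg: 100 (x) x 10 (y) x 54 mm (z), black plastic back, dotted steel face. Point: its centre. It stands on its long edge in a kerf of the drying stand, top edge 27 mm above this point. All plates are alike; two to four are there (None if absent).
- plate_3_mid (a point): Diamond sharpening plate, 0.2 kg: 100 (x) x 10 (y) x 54 mm (z), black plastic back, dotted steel face. Point: its centre. It stands on its long edge in a kerf of the drying stand, top edge 27 mm above this point. All plates are alike; two to four are there (None if absent).
- plate_4_mid (a point): Diamond sharpening plate, 0.2 kg: 100 (x) x 10 (y) x 54 mm (z), black plastic back, dotted steel face. Point: its centre. It stands on its long edge in a kerf of the drying stand, top edge 27 mm above this point. All plates are alike; two to four are there (None if absent).
- chisel_wide: A wide chisel, lying by; not part of the job. Origin: centre of its underside.
- gouge: A gouge, lying by; not part of the job. Origin: centre of its underside.
- scratch_awl: A scratch awl, lying by; not part of the job. Origin: centre of its underside.

How it is judged:
By the outcome, as a careful person would: the job done as asked, in the order asked, and still so for the second after the job is handed in, with the robot touching nothing.
Of plate_1, plate_2, plate_3, plate_4 only 2 to 4 are there at a start; the rules pass over those that are not, and their reading is None.
At some moment in a run one of lid may be knocked a few centimetres aside while the robot is not near it.
It also fails if it takes over 210 s, if anything falls off the work surface, if the arm or the gripper's body presses on something with over 40 N, if the wrist force passes 120 N, or if a joint passes its speed limit or range.

## Working session

There is one attempt and no reset: what is moved stays moved. The work goes in short steps, Python scripts to look and compute and a tool call to move; the robot and the scene stay as the last step left them, time stands still between calls to the robot, and variables do not carry over. Pictures are saved under pics/ and viewed, at most 14 in all, crops included, and the job is handed in when it is done.

Besides the shell and the picture viewer there is one more tool, called after "Call:" by a JSON object that holds its "name" and its "arguments", one argument or row to a line. jog_arm: Moves the arm, as the interface text tells. Its arguments: {"type":"object","properties":{"rows":{"type":"array","items":{"type":"array"}},"newtons":{"type":"number"}},"required":["rows"]}

```bash
ls; mkdir -p pics; python3 - <<'E'
from cell import arm
import cv2
s=arm.observe();print(s)
for n in("top","side"):
    d=arm.get_image(n);cv2.imwrite(f"pics/{n}0.png",d["img"][:,:,::-1]);print({k:d[k] for k in("fx","fy","cx","cy","rvec","tvec")})
E
```

```text
pics
{'clock': 0.0, 'joints': array([-1.22256988,  0.43522355,  0.0250022 ,  1.57407703, -0.01160319,
        1.13400182, -0.075084  ]), 'dq': array([-3.00582100e-04,  8.09301712e-04,  9.15735810e-04, -2.43631785e-05,
       -1.26213404e-03,  1.19595178e-03, -3.75159161e-04]), 'joint_efforts': array([-1.01936777e-03, -6.67845011e+01,  9.84970629e-01, -3.14467585e+01,
       -6.04436500e-02,  4.32185177e-02,  2.13864505e-04]), 'position': array([0.27215352, 0.56203984, 0.20485275]), 'ee_rot': array([-7.02254407e-01, -3.06189124e+00,  2.43724225e-03]), 'force': array([-0.72550512,  0.75111417, -0.14193946]), 'ft_torque': array([-0.03204194, -0.0604387 , -0.06159674]), 'gripper_force': 0.0, 'width': 0.997342358305411}
{'fx': 600.0400551734183, 'fy': 600.0400551734183, 'cx': 313.4042957884166, 'cy': 233.29909964069677, 'rvec': array([ 2.16804958, -2.11087987,  0.17703847]), 'tvec': array([-0.10949888,  0.57402114,  1.83491105])}
{'fx': 609.1682367897324, 'fy': 609.1682367897324, 'cx': 326.4539412343414, 'cy': 229.20009894814814, 'rvec': array([ 0.05210959,  2.8273316 , -1.33702225]), 'tvec': array([0.5919105 , 0.10424712, 1.76761676])}
```

View pics/top0.png

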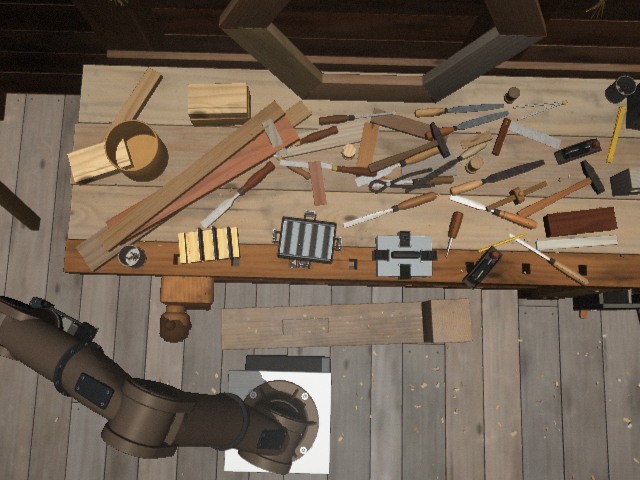

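View pics/side0.png

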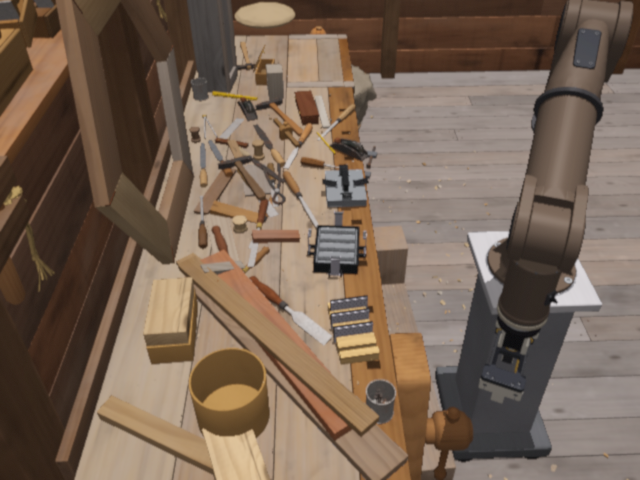

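The top view shows the stand at about (209,245), with dark plates in it, the case at (307,240) and the lid at (404,256). In the side view they are at (352,328), (338,248) and (346,186). I'll make a zoomed montage and measure with depth.

```bash
cat > h.py <<'E'
import numpy as np, cv2
from cell import arm
from scipy.spatial.transform import Rotation as R
def cam(n):
    d=arm.get_image(n); d["R"]=cv2.Rodrigues(d["rvec"])[0]; return d
def cloud(d):
    v,u=np.mgrid[:480,:640]; z=d["depth"]
    p=np.stack([(u-d["cx"])/d["fx"]*z,(v-d["cy"])/d["fy"]*z,z],-1)
    P=(p-d["tvec"])@d["R"]; P[z<=0]=np.nan; return P
def ray(d,u,v,z):
    r=d["R"].T@np.array([(u-d["cx"])/d["fx"],(v-d["cy"])/d["fy"],1]); c=-d["R"].T@d["tvec"]
    return c+r*(z-c[2])/r[2]
def proj(d,P):
    q=np.atleast_2d(P)@d["R"].T+d["tvec"]; return q[:,:2]/q[:,2:]*d["fx"]+[d["cx"],d["cy"]]
E
python3 - <<'E'
from h import *
t=cam("top");s=cam("side")
a=cv2.resize(t["img"][205:285,170:440],(800,237),interpolation=cv2.INTER_CUBIC)
b=cv2.resize(cv2.rotate(s["img"][160:365,295:385],cv2.ROTATE_90_CLOCKWISE),(800,351),interpolation=cv2.INTER_CUBIC)
cv2.imwrite("pics/m1.png",np.vstack([a,b])[:,:,::-1])
np.set_printoptions(precision=3,suppress=True,linewidth=200)
P=cloud(t)
print("bench z",np.nanmedian(P[255:260,250:270,2]))
for nm,(r0,r1,c0,c1),lo,hi in [("stand",(215,275,170,248),.015,.034),("plates",(215,275,170,248),.045,.08),("case",(205,280,265,352),.03,.045),("casecatch",(205,280,265,352),.06,.095),("lidtop",(225,290,365,445),.024,.04),("handle",(225,290,365,445),.05,.075)]:
    q=P[r0:r1,c0:c1].reshape(-1,3); m=(q[:,2]>lo)&(q[:,2]<hi); q=q[m]
    box=cv2.minAreaRect(q[:,:2].astype(np.float32)); print(nm,m.sum(),np.median(q,0),box)
E
```

```text
bench z -3.145767134038369e-05
stand 1228 [0.533 0.238 0.027] ((0.5384389162063599, 0.25143030285835266), (0.18148992955684662, 0.22620974481105804), 0.4299914240837097)
plates 364 [0.538 0.214 0.059] ((0.5451108813285828, 0.2603628635406494), (0.22143378853797913, 0.1156167984008789), 79.19828033447266)
case 1231 [ 0.558 -0.073  0.035] ((0.5687435865402222, -0.06902631372213364), (0.18806473910808563, 0.2038888782262802), 10.685940742492676)
casecatch 122 [ 0.557 -0.074  0.078] ((0.5585821866989136, -0.07385562360286713), (0.14805571734905243, 0.18397705256938934), 31.856306076049805)
lidtop 1460 [ 0.507 -0.378  0.034] ((0.515720009803772, -0.38335323333740234), (0.14797939360141754, 0.1762077361345291), 0.435245543718338)
handle 318 [ 0.515 -0.382  0.061] ((0.5156073570251465, -0.3810582458972931), (0.13758760690689087, 0.16351692378520966), 37.240745544433594)
```

View pics/m1.png

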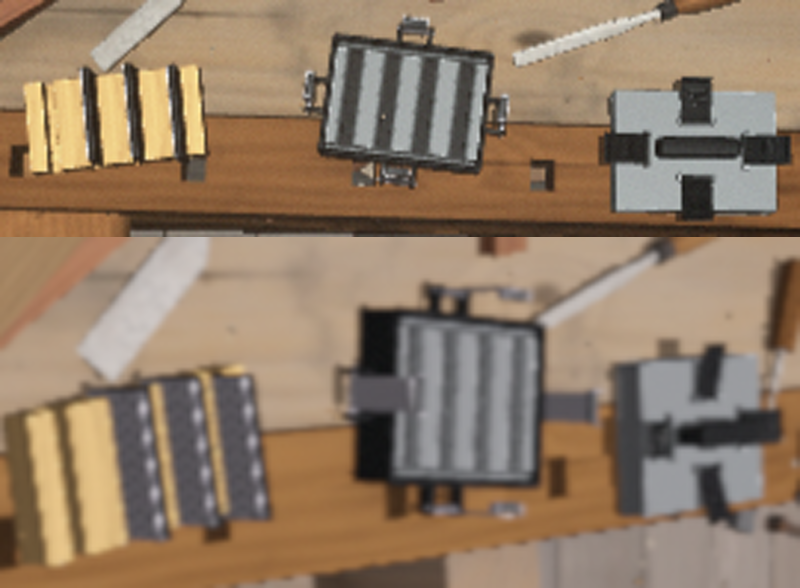

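The montage shows three plates in the stand, in the kerfs at -67.5, -22.5 and +22.5, with the +67.5 kerf empty. The case is turned about -10° and the lid is nearly square to the axes.

```bash
cat >> h.py <<'E'
def comps(P,box,lo,hi,minpx=15):
    r0,r1,c0,c1=box; q=P[r0:r1,c0:c1]; m=((q[...,2]>lo)&(q[...,2]<hi)).astype(np.uint8)
    n,l,st,_=cv2.connectedComponentsWithStats(m,connectivity=8); out=[]
    for i in range(1,n):
        if st[i,4]<minpx: continue
        x=q[l==i]; re=cv2.minAreaRect(x[:,:2].astype(np.float32)); w=x[:,:2]-x[:,:2].mean(0)
        V=np.linalg.svd(w,full_matrices=False)[2][0]; V=V*np.sign(V[0])
        out.append((st[i,4],x.mean(0),np.array(re[0]),np.array(re[1]),re[2],np.degrees(np.arctan2(V[1],V[0]))))
    return out
E
python3 - <<'E'
from h import *
np.set_printoptions(precision=4,suppress=True,linewidth=200)
for n in("top","side"):
    d=cam(n);P=cloud(d)
    for nm,c,w,lo,hi in [("stand",(.535,.24),(70,60),.024,.032),("plates",(.535,.24),(70,60),.056,.064),("rim",(.56,-.07),(55,55),.0375,.0425),("webs",(.56,-.07),(55,55),.030,.036),("catch",(.56,-.07),(55,55),.070,.090),("lidtop",(.515,-.38),(50,50),.031,.037),("handle",(.515,-.38),(50,50),.050,.065)]:
        u,v=proj(d,[*c,.03])[0].astype(int); h=50
        print(n,nm)
        for o in comps(P,(v-h,v+h,u-h,u+h),lo,hi): print("   ",*o)
E
```

```text
top stand
    118 [0.5468 0.155  0.0282] [0.5461 0.1552] [0.094  0.0231] 7.2971978187561035 8.043006503146916
    175 [0.5398 0.1939 0.0279] [0.5405 0.1946] [0.0957 0.0318] 8.948906898498535 7.864820242621654
    56 [0.5687 0.2446 0.0286] [0.5663 0.2435] [0.0319 0.0311] 7.7210187911987305 -52.36646698960262
    115 [0.522  0.3183 0.028 ] [0.523  0.3185] [0.0926 0.0207] 8.110276222229004 7.886310668883499
    166 [0.5253 0.2829 0.028 ] [0.5275 0.2832] [0.0947 0.0278] 8.353897094726562 9.950594214962823
    101 [0.5158 0.2377 0.0281] [0.5165 0.2372] [0.0606 0.0322] 7.674560070037842 10.778653910295981
top plates
    226 [0.6532 0.3366 0.0596] [0.6523 0.3426] [0.0341 0.1434] 32.90499496459961 -55.39895330903014
    19 [0.5751 0.2196 0.06  ] [0.5749 0.2197] [0.0296 0.0095] 3.9323606491088867 2.3453028441550305
    17 [0.5707 0.2639 0.0594] [0.5707 0.2635] [0.0228 0.0101] 3.1910579204559326 16.847406955713335
    29 [0.548  0.1691 0.0601] [0.5495 0.1689] [0.0381 0.01  ] 3.1656808853149414 6.490883112068673
    51 [0.5159 0.256  0.0598] [0.5192 0.2565] [0.069  0.0111] 8.320870399475098 7.7
[... 5499 characters left out ...]
-0.5945] [0.0403 0.0183] 58.678611755371094 55.43246220108503
    308 [ 0.5518 -0.3686  0.0337] [ 0.5475 -0.3742] [0.0678 0.1771] 1.2097058296203613 -89.25291559489527
    265 [ 0.4808 -0.3677  0.0339] [ 0.4853 -0.3744] [0.0618 0.1803] 0.3717634677886963 89.0770027584916
    50 [ 0.5916 -0.1514  0.0337] [ 0.5927 -0.1492] [0.0282 0.0453] 87.10709381103516 -1.85463650999176
    70 [ 0.5332 -0.1448  0.0337] [ 0.5311 -0.1439] [0.0245 0.0672] 84.89423370361328 -8.789536743856878
side handle
    72 [ 0.519  -0.3685  0.0606] [ 0.5173 -0.3765] [0.022  0.0885] 1.6093803644180298 -85.88896221331571
    31 [ 0.5497 -0.1761  0.0576] [ 0.5487 -0.175 ] [0.0218 0.0113] 5.490880966186523 -1.5638644053059347
```

Case centre is about (0.5585, -0.074) with yaw -5.8°, and the stand is at (0.5345, 0.2368) with yaw +8.2°. Both camera views agree within a few mm. Next I move above the plate nearest +y.

Call:
{"name": "jog_arm", "arguments": {
  "rows": [
    [[13,-15,0],[0,0,17],0.26],
    [[25.9,-30.3,0],[0,0,34],0.26],
    [[25.9,-30.3,0],[0,0,34],0.26],
    [[25.9,-30.3,0],[0,0,34],0.26],
    [[25.9,-30.3,0],[0,0,34],0.26],
    [[25.9,-30.3,-5],[0,0,34],0.26],
    [[25.9,-30.3,-11],[0,0,34],0.26],
    [[25.9,-30.3,-11],[0,0,34],0.26]
  ]
}}

```text
clock: 1.3
position: [0.531, 0.2562, 0.0925]
ee_rot: [0.218, -3.131, 0.004]
force: [0.0, 1.3, 0.1]
width: 0.264
gripper_force: 0.0
```

```bash
cat >> h.py <<'E'
def st():
    s=arm.observe(); M=R.from_rotvec(s["ee_rot"]).as_matrix()
    print("t %.2f"%s["clock"],"pos",(s["position"]*1000).round(1),"yaw_y %.2f"%(np.degrees(np.arctan2(M[1,1],M[0,1]))%180),"tilt",(np.degrees(M[:2,2])).round(2),"F",s["force"].round(1),"w %.3f g %.1f"%(s["width"],s["gripper_force"]))
    return s
E
python3 - <<'E'
from h import *
st()
t=cam("top");s=cam("side")
np.save("t.npy",t,allow_pickle=True)
a=cv2.resize(t["img"][205:285,165:265],None,fx=4,fy=4,interpolation=cv2.INTER_CUBIC)
b=cv2.resize(s["img"][250:370,310:400],None,fx=4.4,fy=4.4,interpolation=cv2.INTER_CUBIC)
c=np.zeros((528,800,3),np.uint8);c[:320,:400]=a;c[:528,400:796]=b
cv2.imwrite("pics/m2.png",c[:,:,::-1])
E
```

```text
t 1.30 pos [531.  256.2  92.5] yaw_y 97.98 tilt [-0.18 -0.17] F [0.  1.3 0.1] w 0.264 g 0.0
```

View pics/m2.png

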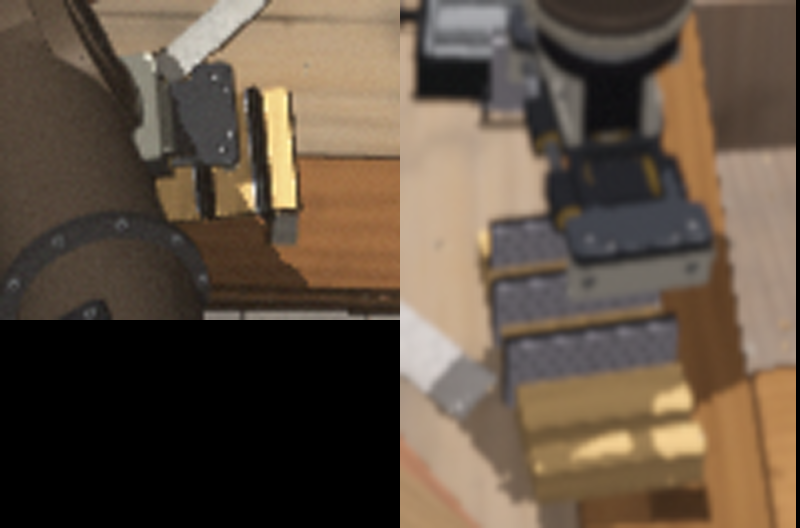

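The gripper stands over the third plate; its body hides the fingers in both views. I'll descend with wide clearance and let the closing forces show how well it is centred.

Call:
{"name": "jog_arm", "arguments": {
  "rows": [
    [[0,0.2,0],[0,0,0],0.26],
    [[0,0.2,0],[0,0,0],0.26],
    [[0,0.2,-2],[0,0,0],0.26],
    [[0,0.2,-4],[0,0,0],0.26],
    [[0,0.2,-5.3],[0,0,0],0.26],
    [[0,0.2,-5.3],[0,0,0],0.26],
    [[0,0.2,-5.3],[0,0,0],0.26],
    [[0,0.2,-5.3],[0,0,0],0.26]
  ]
}}

```text
clock: 2.4
position: [0.5318, 0.2619, 0.0435]
ee_rot: [-0.224, 3.132, 0.001]
force: [-1.0, -0.0, -0.2]
width: 0.257
gripper_force: 0.0
```

```bash
python3 -c "
from h import *
st()"
```

```text
t 2.40 pos [531.8 261.9  43.5] yaw_y 98.17 tilt [0.07 0.04] F [-1.  -0.  -0.2] w 0.257 g 0.0
```

Call:
{"name": "jog_arm", "arguments": {
  "rows": [
    [[0,-0.25,-0.5],[0,0,0],0.26],
    [[0,-0.25,-0.5],[0,0,0],0.26],
    [[0,-0.25,-0.5],[0,0,0],0],
    [[0,-0.25,-0.5],[0,0,0],0],
    [[0,-0.25,-0.5],[0,0,0],0],
    [[0,-0.25,-0.5],[0,0,0],0],
    [[0,-0.25,-0.5],[0,0,0],0],
    [[0,-0.25,-0.5],[0,0,0],0]
  ],
  "newtons": 15
}}

```text
clock: 3.4
position: [0.5314, 0.2591, 0.0377]
ee_rot: [-0.224, 3.133, 0.0]
force: [0.5, -0.7, 1.0]
width: 0.098
gripper_force: 15.0
```

```bash
python3 -c "
from h import *
st()"
```

```text
t 3.40 pos [531.4 259.1  37.7] yaw_y 98.17 tilt [0.01 0.01] F [ 0.5 -0.7  1. ] w 0.098 g 15.0
```

The grip is centred with little side force. Lift and carry it over the case.

Call:
{"name": "jog_arm", "arguments": {
  "rows": [
    [[0,0,0],[0,0,0],0],
    [[0,0,4],[0,0,0],0],
    [[0,0,9],[0,0,0],0],
    [[0,-3,12],[0,0,0],0],
    [[0.6,-7,12],[0,0,-3],0],
    [[1.3,-12,12],[0,0,-6],0],
    [[1.9,-17,12],[0,0,-9],0],
    [[2.9,-22,12],[0,0,-14],0]
  ],
  "newtons": 30
}}

```text
clock: 4.4
position: [0.5598, 0.0374, 0.1575]
ee_rot: [-0.163, -3.137, -0.0]
force: [1.0, 0.7, -1.0]
width: 0.087
gripper_force: 30.0
```

Call:
{"name": "jog_arm", "arguments": {
  "rows": [
    [[0,-5,0],[0,0,0],0],
    [[0,-9.3,0],[0,0,0],0],
    [[0,-9.3,0],[0,0,0],0],
    [[0,-9.3,0],[0,0,0],0],
    [[0,-9.3,0],[0,0,0],0]
  ]
}}

```text
clock: 5.03
position: [0.5603, -0.0524, 0.1575]
ee_rot: [-0.156, -3.137, -0.001]
force: [0.1, -0.2, -2.6]
width: 0.088
gripper_force: 30.0
```

```bash
python3 - <<'E'
from h import *
st()
t=cam("top");s=cam("side")
np.set_printoptions(precision=4,suppress=True,linewidth=200)
# plate in the gripper: side cloud near gripper, between z .09 and .17
for n,d in(("side",s),("top",t)):
    P=cloud(d); q=P.reshape(-1,3); 
    c=np.array([.5605,-.0542]); a=np.radians(-5.8); X=np.array([np.cos(a),np.sin(a)]);Y=np.array([-X[1],X[0]])
    w=q[:,:2]-c; lx=w@X; ly=w@Y; m=(abs(lx)<.075)&(abs(ly)<.015)&(q[:,2]>.10)&(q[:,2]<.185)
    print(n,m.sum(),"lx",np.percentile(lx[m],[0,2,50,98,100]),"ly",np.percentile(ly[m],[2,50,98]),"z",np.percentile(q[m,2],[2,98]))
a=cv2.resize(t["img"][190:290,250:370],None,fx=3.3,fy=3.3,interpolation=cv2.INTER_CUBIC)
b=cv2.resize(s["img"][150:290,290:390],None,fx=4,fy=4,interpolation=cv2.INTER_CUBIC)
c=np.zeros((560,800,3),np.uint8);c[:330,:396]=a;c[:560,400:800]=b
cv2.imwrite("pics/m3.png",c[:,:,::-1])
E
```

```text
t 5.03 pos [560.3 -52.4 157.5] yaw_y 84.29 tilt [-0.02  0.04] F [ 0.1 -0.2 -2.6] w 0.088 g 30.0
side 552 lx [-0.0453 -0.0442  0.0027  0.0526  0.0538] ly [0.0002 0.0073 0.0132] z [0.1261 0.1806]Traceback (most recent call last):
  File "<stdin>", line 10, in <module>
    return _quantile_unchecked(
        a, q, axis, out, overwrite_input, method, keepdims, weights)
    return _ureduce(a,
                    func=_quantile_ureduce_func,
    ...<5 lines>...
                    overwrite_input=overwrite_input,
                    method=method)
    r = func(a, **kwargs)
    result = _quantile(arr,
                       quantiles=q,
    ...<2 lines>...
                       out=out,
                       weights=wgt)
    slices_having_nans = np.isnan(arr[-1, ...])
                                  ~~~^^^^^^^^^
IndexError: index -1 is out of bounds for axis 0 with size 0
```

Call:
{"name": "jog_arm", "arguments": {
  "rows": [
    [[-0.3,0,0],[0,0,0],0],
    [[-0.3,0,-4],[0,0,0],0],
    [[-0.3,0,-8.4],[0,0,0],0],
    [[-0.3,0,-8.4],[0,0,0],0],
    [[-0.3,0,-8.4],[0,0,0],0],
    [[-0.3,0,-8.4],[0,0,0],0]
  ]
}}

```text
clock: 5.88
position: [0.5587, -0.054, 0.0755]
ee_rot: [0.16, 3.134, 0.0]
force: [0.1, -0.8, -2.4]
width: 0.086
gripper_force: 30.0
```

```bash
python3 - <<'E'
from h import *
st()
t=cam("top");s=cam("side")
np.set_printoptions(precision=4,suppress=True,linewidth=200)
q=cloud(s).reshape(-1,3)
c=np.array([.5585,-.0741]); a=np.radians(-5.8); X=np.array([np.cos(a),np.sin(a)]);Y=np.array([-X[1],X[0]])
w=q[:,:2]-c; lx=w@X; ly=w@Y; m=(abs(lx)<.062)&(abs(ly-.02)<.015)&(q[:,2]>.045)&(q[:,2]<.095)
print(m.sum(),"lx",np.percentile(lx[m],[0,2,50,98,100]),"ly",np.percentile(ly[m],[2,50,98]),"z",np.percentile(q[m,2],[2,98]))
m=(abs(lx)<.1)&(abs(ly)<.12)&(q[:,2]>.037)&(q[:,2]<.043)
print("rim side",np.percentile(lx[m],[0,2,98,100]),np.percentile(ly[m],[0,2,98,100]))
a=cv2.resize(t["img"][190:290,250:370],None,fx=3.3,fy=3.3,interpolation=cv2.INTER_CUBIC)
b=cv2.resize(s["img"][170:310,290:390],None,fx=4,fy=4,interpolation=cv2.INTER_CUBIC)
c=np.zeros((560,800,3),np.uint8);c[:330,:396]=a;c[:560,400:800]=b
cv2.imwrite("pics/m3.png",c[:,:,::-1])
E
```

```text
t 5.88 pos [558.7 -54.   75.5] yaw_y 84.17 tilt [0.17 0.  ] F [ 0.1 -0.8 -2.4] w 0.086 g 30.0
443 lx [-0.0473 -0.0464  0.0019  0.0507  0.0514] ly [0.0188 0.0261 0.0324] z [0.0469 0.0929]
rim side [-0.082  -0.0631  0.0651  0.0845] [-0.0854 -0.081   0.1109  0.1127]
```

View pics/m3.png

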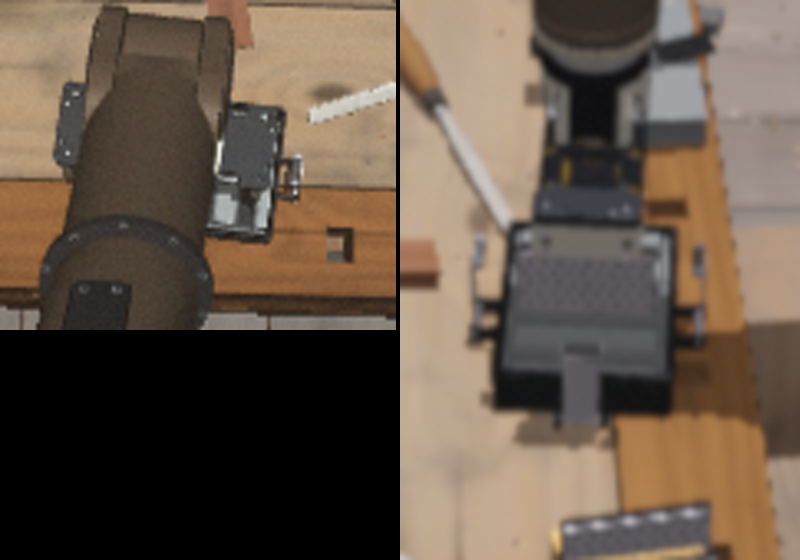

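The plate is within about 1 mm of the slot's centre in both directions. I'll lower it slowly.

Call:
{"name": "jog_arm", "arguments": {
  "rows": [
    [[0,0,0],[0,0,0],0],
    [[0,0,-0.4],[0,0,0],0],
    [[0,0,-0.8],[0,0,0],0],
    [[0,0,-1.2],[0,0,0],0],
    [[0,0,-1.5],[0,0,0],0],
    [[0,0,-1.5],[0,0,0],0],
    [[0,0,-1.5],[0,0,0],0]
  ]
}}

```text
clock: 6.85
position: [0.5574, -0.054, 0.0587]
ee_rot: [0.16, 3.137, 0.0]
force: [-1.4, 0.8, -2.2]
width: 0.086
gripper_force: 30.0
```

```bash
python3 -c "
from h import *
st()"
```

```text
t 6.85 pos [557.4 -54.   58.7] yaw_y 84.16 tilt [0. 0.] F [-1.4  0.8 -2.2] w 0.086 g 30.0
```

Call:
{"name": "jog_arm", "arguments": {
  "rows": [
    [[0,0,-0.5],[0,0,0],0],
    [[0,0,-1],[0,0,0],0],
    [[0,0,-1.5],[0,0,0],0],
    [[0,0,-2.0],[0,0,0],0],
    [[0,0,-2.2],[0,0,0],0],
    [[0,0,-2.2],[0,0,0],0],
    [[0,0,-2.2],[0,0,0],0]
  ]
}}

```text
clock: 7.72
position: [0.5574, -0.054, 0.0367]
ee_rot: [0.16, 3.137, 0.0]
force: [-0.3, 0.1, -2.2]
width: 0.087
gripper_force: 30.0
```

```bash
python3 -c "
from h import *
st()"
```

```text
t 7.72 pos [557.4 -54.   36.7] yaw_y 84.17 tilt [0.01 0.  ] F [-0.3  0.1 -2.2] w 0.087 g 30.0
```

The plate is home with no side force. Release it and go to the second plate.

Call:
{"name": "jog_arm", "arguments": {
  "rows": [
    [[0,0,0],[0,0,0],0.2],
    [[0,0,0],[0,0,0],0.2],
    [[0,0,0.5],[0,0,0],0.2],
    [[0,0,4],[0,0,0],0.2],
    [[0,1,8],[0,0,2],0.2],
    [[-0.3,6,9],[0,0,5],0.2],
    [[-0.8,12,9],[0,0,8],0.2],
    [[-1.2,18,9],[0,0,12],0.2]
  ]
}}

```text
clock: 8.72
position: [0.5455, 0.1276, 0.1276]
ee_rot: [-0.171, 3.135, 0.001]
force: [1.3, -0.1, 0.1]
width: 0.201
gripper_force: 0.0
```

Call:
{"name": "jog_arm", "arguments": {
  "rows": [
    [[-0.3,5,0],[0,0,2],0.25],
    [[-0.5,8.9,0],[0,0,2],0.25],
    [[-0.5,8.9,0],[0,0,2],0.25],
    [[-0.5,8.9,-4],[0,0,2],0.25],
    [[-0.5,8.9,-7],[0,0,2],0.25],
    [[-0.5,8.9,-8.9],[0,0,2],0.25],
    [[-0.5,8.9,-8.9],[0,0,2],0.25],
    [[-0.5,8.9,-8.9],[0,0,2],0.25]
  ]
}}

```text
clock: 9.72
position: [0.5411, 0.2146, 0.0386]
ee_rot: [-0.222, 3.133, 0.0]
force: [0.6, 0.8, -0.8]
width: 0.251
gripper_force: 0.0
```

Call:
{"name": "jog_arm", "arguments": {
  "rows": [
    [[0,0,0],[0,0,0],0],
    [[0,0,0],[0,0,0],0],
    [[0,0,0],[0,0,0],0],
    [[0,0,0],[0,0,0],0],
    [[0,0,0],[0,0,0],0]
  ],
  "newtons": 15
}}

```text
clock: 10.35
position: [0.5411, 0.2162, 0.0393]
ee_rot: [-0.224, 3.131, 0.003]
force: [-2.6, 1.4, 11.2]
width: 0.007
gripper_force: 5.7
```

```bash
python3 -c "
from h import *
st()
q=cloud(cam('side')).reshape(-1,3)
c=np.array([.5585,-.0741]); a=np.radians(-5.8); X=np.array([np.cos(a),np.sin(a)]);Y=np.array([-X[1],X[0]])
w=q[:,:2]-c; lx=w@X; ly=w@Y; m=(abs(lx)<.062)&(abs(ly-.02)<.015)&(q[:,2]>.045)&(q[:,2]<.095)
print(m.sum(),np.percentile(lx[m],[2,98]),np.percentile(q[m,2],[50,95,99]))"
```

```text
t 10.35 pos [541.1 216.2  39.3] yaw_y 98.20 tilt [0.12 0.1 ] F [-2.6  1.4 11.2] w 0.007 g 5.7
73 [0.00886867 0.0481306 ] [0.05551236 0.06116218 0.06266792]
```

The fingers shut almost fully with 11 N pushing up, so something is wrong. I'll look.

```bash
python3 - <<'E'
from h import *
t=cam("top");s=cam("side")
a=cv2.resize(t["img"][200:290,160:360],None,fx=2.3,fy=2.3,interpolation=cv2.INTER_CUBIC)
b=cv2.resize(s["img"][210:370,300:385],None,fx=3.75,fy=3.75,interpolation=cv2.INTER_CUBIC)
c=np.zeros((600,800,3),np.uint8);c[:a.shape[0],:460]=a;c[:600,470:470+b.shape[1]]=b
cv2.imwrite("pics/m4.png",c[:,:,::-1])
E
```

```text
(no output)
```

View pics/m4.png

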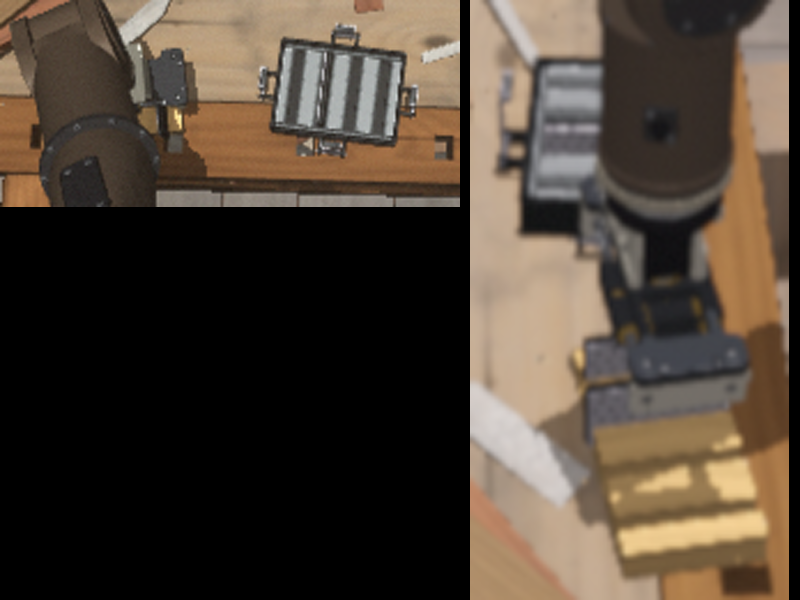

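The case shows the first plate in slot 3. The second plate is still in the stand, seen beside the gripper. I'll measure exactly where the remaining plates are now.

```bash
python3 - <<'E'
from h import *
np.set_printoptions(precision=4,suppress=True,linewidth=200)
s=cam("side");P=cloud(s)
u,v=proj(s,[.535,.24,.03])[0].astype(int)
for lo,hi in((.054,.064),(.064,.09),(.09,.13),(.024,.032)):
    print(lo)
    for o in comps(P,(v-60,v+60,u-60,u+60),lo,hi,8): print("  ",*o)
t=cam("top");P=cloud(t)
u,v=proj(t,[.535,.24,.03])[0].astype(int)
for lo,hi in((.054,.064),(.064,.09)):
    print("top",lo)
    for o in comps(P,(v-60,v+60,u-60,u+60),lo,hi,8): print("  ",*o)
E
```

```text
0.054
   29 [0.5793 0.1791 0.0591] [0.5777 0.1779] [0.0143 0.0234] 86.41648864746094 1.3556183231739163
   50 [0.5745 0.2222 0.0583] [0.5741 0.2222] [0.0321 0.0129] 14.142390251159668 16.18227370896774
   242 [0.6537 0.3303 0.0578] [0.6476 0.3452] [0.0216 0.1667] 33.1116828918457 -54.434800814444415
   78 [0.6754 0.4243 0.0585] [0.6768 0.4248] [0.0146 0.0436] 41.20340347290039 -52.86513544114648
   34 [0.4883 0.4418 0.0598] [0.4889 0.4422] [0.0385 0.0066] 2.1508007049560547 1.8561118399346526
0.064
   1097 [0.6444 0.4094 0.0796] [0.6516 0.4034] [0.0623 0.1823] 38.54502487182617 -49.56991987827827
   77 [0.4877 0.4451 0.0713] [0.489  0.4471] [0.0162 0.0534] 87.91944885253906 -4.039196549247145
0.09
   15 [0.5259 0.3016 0.1277] [0.5266 0.3011] [0.0338 0.006 ] 8.585898399353027 7.8559526117957335
   9 [0.5564 0.3057 0.1276] [0.5559 0.3055] [0.0171 0.0028] 8.764015197753906 11.411333550808079
0.024
   16 [0.6072 0.0113 0.0267] [0.6096 0.0113] [0.0083 0.0259] 83.50898742675781 -10.064427129766116
   8 [0.5926 0.1608 0.0279] [0.5926 0.1615] [0.009  0.0026] 87.81352233886719 82.39179233200035
   32 [0.5744 0.1827 0.0281] [0.575  0.1818] [0.0341 0.0126] 14.383974075317383 13.282896520509349
   413 [0.538  0.2371 0.0276] [0.5372 0.2377] [0.1001 0.0464] 9.815469741821289 7.993772323430383
   366 [0.5297 0.2855 0.0276] [0.5293 0.2859] [0.0962 0.0404] 6.891841411590576 8.634232294732682
   240 [0.5247 0.3233 0.0275] [0.5236 0.3223] [0.0963 0.0258] 7.6020827293396 7.705366285372005
top 0.054
   286 [0.6926 0.2848 0.0589] [0.6934 0.2927] [0.0407 0.1681] 25.390592575073242 -62.149804010692456
   93 [0.6096 0.3968 0.0587] [0.6101 0.3942] [0.0204 0.0803] 41.77703094482422 -45.6389405033315
   30 [0.5075 0.1646 0.0588] [0.5089 0.1646] [0.0389 0.0098] 10.198074340820312 6.994739319834594
top 0.064
   814 [0.6694 0.3695 0.0791] [0.6735 0.3718] [0.0645 0.1907] 42.73700714111328 -50.44020565314731
```

Call:
{"name": "jog_arm", "arguments": {
  "rows": [
    [[0,0,0],[0,0,0],0.3],
    [[0,0,0],[0,0,0],0.3],
    [[0,0,0],[0,0,0],0.3]
  ]
}}

```text
clock: 10.98
position: [0.5406, 0.2154, 0.0382]
ee_rot: [-0.224, 3.133, 0.001]
force: [-0.7, 0.4, -0.2]
width: 0.27
gripper_force: 0.0
```

Call:
{"name": "jog_arm", "arguments": {
  "rows": [
    [[0,0,3],[0,0,0],0.3],
    [[0,0,8],[0,0,0],0.3],
    [[0,0,12],[0,0,0],0.3],
    [[0,-6,15],[0,0,0],0.3],
    [[-6,-12,20],[0,0,0],0.3],
    [[-10,-18,24],[0,0,0],0.3],
    [[-10,-24,24],[0,0,0],0.3],
    [[-10,-30,24],[0,0,0],0.3]
  ]
}}

```text
clock: 11.98
position: [0.4449, -0.0442, 0.2738]
ee_rot: [-0.225, 3.131, 0.001]
force: [1.0, -0.3, 1.1]
width: 0.302
gripper_force: 0.0
```

```bash
python3 - <<'E'
from h import *
np.set_printoptions(precision=4,suppress=True,linewidth=200)
st()
s=cam("side");t=cam("top")
for n,d in(("side",s),("top",t)):
    P=cloud(d); u,v=proj(d,[.535,.24,.03])[0].astype(int)
    for lo,hi in((.056,.064),(.064,.09)):
        print(n,lo)
        for o in comps(P,(v-45,v+45,u-45,u+45),lo,hi,8): print("  ",*o)
a=cv2.resize(t["img"][200:290,160:360],None,fx=2.3,fy=2.3,interpolation=cv2.INTER_CUBIC)
b=cv2.resize(s["img"][210:370,300:385],None,fx=3.75,fy=3.75,interpolation=cv2.INTER_CUBIC)
c=np.zeros((600,800,3),np.uint8);c[:a.shape[0],:460]=a;c[:600,470:470+b.shape[1]]=b
cv2.imwrite("pics/m5.png",c[:,:,::-1])
E
```

```text
t 11.97 pos [444.9 -44.2 273.8] yaw_y 98.24 tilt [0.12 0.03] F [ 1.  -0.3  1.1] w 0.302 g 0.0
side 0.056
   117 [0.54   0.1727 0.0592] [0.5405 0.1723] [0.1002 0.0136] 9.167632102966309 8.5754839636655
   124 [0.5411 0.2145 0.0593] [0.5413 0.2137] [0.0988 0.0167] 7.77134370803833 8.069078176889471
   57 [0.6384 0.351  0.0584] [0.6399 0.3504] [0.0131 0.0525] 34.28416061401367 -57.702553043696206
side 0.064
   176 [0.6367 0.3971 0.0798] [0.6297 0.3907] [0.043  0.0498] 0.37164562940597534 -51.88540212207411
top 0.056
   155 [0.6461 0.3413 0.0598] [0.652  0.3392] [0.0309 0.1136] 32.92163848876953 -60.171833302044064
   8 [0.6709 0.329  0.06  ] [0.6706 0.3282] [0.0034 0.0162] 1.1484907865524292 -86.5755306253938
   21 [0.5746 0.2159 0.0592] [0.5721 0.2157] [0.0347 0.0068] 1.4628372192382812 -0.4458308256288032
   69 [0.5351 0.1675 0.0599] [0.5384 0.1683] [0.0981 0.0094] 8.2372407913208 7.746144130588991
   38 [0.5208 0.2072 0.0604] [0.5209 0.2071] [0.0598 0.01  ] 8.527289390563965 7.849878612794674
top 0.064
   92 [0.6562 0.3627 0.0782] [0.6536 0.3573] [0.0286 0.0462] 7.975279331207275 -56.792393096217296
   15 [0.5519 0.211  0.0669] [0.5496 0.2097] [0.0284 0.0097] 9.160384178161621 -2.5862359678263966
```

View pics/m5.png

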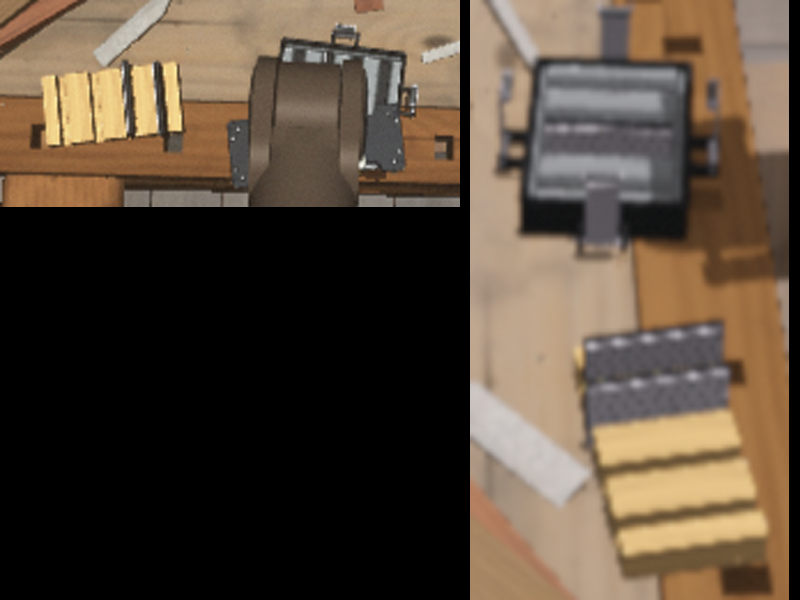

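Plate 2's top edge now leans about 4 mm toward -y, so the grasp missed. I'll return slightly further -y and close in stages.

Call:
{"name": "jog_arm", "arguments": {
  "rows": [
    [[5,6,-2],[0,0,0],0.27],
    [[10,12,-6],[0,0,0],0.27],
    [[10,18,-10],[0,0,0],0.27],
    [[10,24,-15],[0,0,0],0.27],
    [[10,29.6,-17.8],[0,0,0],0.27],
    [[10,29.6,-19],[0,0,0],0.27],
    [[10,29.6,-19],[0,0,0],0.27],
    [[10,29.6,-19],[0,0,0],0.27]
  ]
}}

```text
clock: 13.08
position: [0.5453, 0.253, 0.082]
ee_rot: [0.225, -3.132, 0.001]
force: [-0.1, -0.8, 0.0]
width: 0.271
gripper_force: 0.0
```

```bash
python3 - <<'E'
from h import *
np.set_printoptions(precision=4,suppress=True,linewidth=200)
st()
s=cam("side");t=cam("top")
# stuff near the gripper
for n,d in(("side",s),("top",t)):
    q=cloud(d).reshape(-1,3); m=(abs(q[:,0]-.541)<.07)&(abs(q[:,1]-.2115)<.11)&(q[:,2]>.064)&(q[:,2]<.2)
    for lo in np.arange(.064,.2,.01):
        k=m&(q[:,2]>=lo)&(q[:,2]<lo+.01)
        if k.sum()>4: print(n,"%.3f"%lo,k.sum(),"x",np.percentile(q[k,0],[2,50,98]),"y",np.percentile(q[k,1],[2,50,98]))
E
```

```text
t 13.07 pos [545.3 253.   82. ] yaw_y 98.20 tilt [-0.07 -0.06] F [-0.1 -0.8  0. ] w 0.271 g 0.0
side 0.164 10 x [0.5737 0.5784 0.5921] y [0.1779 0.2262 0.3014]
side 0.174 53 x [0.5128 0.5804 0.5921] y [0.1766 0.2417 0.3041]
side 0.184 288 x [0.5069 0.5665 0.5878] y [0.1805 0.2759 0.3013]
side 0.194 69 x [0.5115 0.5455 0.5935] y [0.1784 0.2828 0.3035]
top 0.064 25 x [0.4923 0.5258 0.5817] y [0.1586 0.1715 0.2106]
top 0.174 13 x [0.5132 0.5243 0.5301] y [0.1702 0.1964 0.2207]
top 0.184 24 x [0.5142 0.5226 0.5592] y [0.1621 0.2019 0.2181]
top 0.194 15 x [0.5138 0.5214 0.5688] y [0.1694 0.2116 0.2217]
```

The commanded pose had been speed-limited in the last long call. I'll work from settled readings.

Call:
{"name": "jog_arm", "arguments": {
  "rows": [
    [[-0.5,-4.1,0],[0,0,0],0.27],
    [[-0.5,-4.1,0],[0,0,0],0.27],
    [[-0.5,-4.1,0],[0,0,0],0.27],
    [[-0.5,-4.1,0],[0,0,0],0.27],
    [[-0.5,-4.1,0],[0,0,0],0.27]
  ]
}}

```text
clock: 13.8
position: [0.5408, 0.2129, 0.0827]
ee_rot: [-0.225, 3.133, 0.001]
force: [-0.2, 0.2, -0.4]
width: 0.269
gripper_force: 0.0
```

```bash
python3 - <<'E'
from h import *
st()
s=cam("side");t=cam("top")
np.set_printoptions(precision=4,suppress=True,linewidth=200)
P=cloud(s); u,v=proj(s,[.535,.21,.03])[0].astype(int)
for o in comps(P,(v-40,v+40,u-45,u+45),.055,.064,8): print("  ",*o)
a=cv2.resize(t["img"][215:275,195:255],None,fx=6,fy=6,interpolation=cv2.INTER_CUBIC)
b=cv2.resize(s["img"][270:350,310:390],None,fx=5.4,fy=5.4,interpolation=cv2.INTER_CUBIC)
c=np.zeros((440,800,3),np.uint8);c[:a.shape[0],:360]=a;c[:b.shape[0],365:365+b.shape[1]]=b
cv2.imwrite("pics/m6.png",c[:,:,::-1])
E
```

```text
t 13.80 pos [540.8 212.9  82.7] yaw_y 98.21 tilt [0.01 0.03] F [-0.2  0.2 -0.4] w 0.269 g 0.0
   49 [0.5729 0.1777 0.0588] [0.5737 0.1771] [0.0318 0.012 ] 0.8941786289215088 2.7630517254429465
   150 [0.5412 0.2143 0.0588] [0.5422 0.2136] [0.0991 0.0167] 8.120071411132812 7.524354428890758
   51 [0.6444 0.3416 0.058 ] [0.6461 0.3407] [0.0129 0.0415] 31.9722957611084 -58.990944103290445
```

View pics/m6.png

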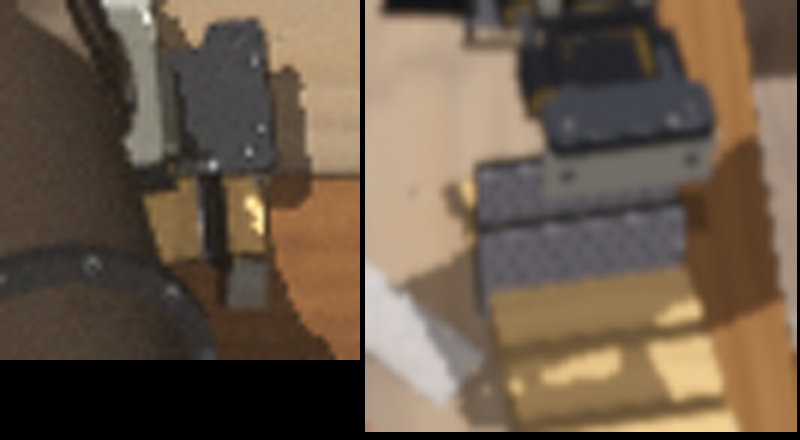

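The body hides the fingers, but the plate and tool positions agree (plate top at y≈0.210). I'll descend and close in steps.

Call:
{"name": "jog_arm", "arguments": {
  "rows": [
    [[0,-0.1,-1.5],[0,0,0],0.27],
    [[0,-0.1,-3],[0,0,0],0.27],
    [[0,-0.1,-4.4],[0,0,0],0.27],
    [[0,-0.1,-4.4],[0,0,0],0.27],
    [[0,-0.1,-4.4],[0,0,0],0.27]
  ]
}}

```text
clock: 14.52
position: [0.5408, 0.2112, 0.0385]
ee_rot: [0.224, -3.134, 0.0]
force: [-0.1, 0.9, 0.1]
width: 0.269
gripper_force: 0.0
```

Call:
{"name": "jog_arm", "arguments": {
  "rows": [
    [[0,0,0],[0,0,0],0.18],
    [[0,0,0],[0,0,0],0.18]
  ],
  "newtons": 8
}}

```text
clock: 14.78
position: [0.5411, 0.2113, 0.039]
ee_rot: [-0.224, 3.133, 0.001]
force: [0.1, -0.5, 0.1]
width: 0.182
gripper_force: 0.0
```

Call:
{"name": "jog_arm", "arguments": {
  "rows": [
    [[0,0,0],[0,0,0],0.13],
    [[0,0,0],[0,0,0],0.13]
  ]
}}

```text
clock: 15.02
position: [0.5408, 0.2112, 0.0386]
ee_rot: [-0.224, 3.133, 0.0]
force: [0.3, 0.7, 0.7]
width: 0.132
gripper_force: 0.0
```

Call:
{"name": "jog_arm", "arguments": {
  "rows": [
    [[0,0,0],[0,0,0],0.08],
    [[0,0,0],[0,0,0],0.08]
  ]
}}

```text
clock: 15.28
position: [0.5408, 0.2115, 0.0387]
ee_rot: [-0.224, 3.133, 0.001]
force: [-1.5, 0.9, 3.9]
width: 0.084
gripper_force: 7.6
```

Contact pushes up as the fingers close, so the pads only catch the plate's top edge. I'll open and grasp lower.

Call:
{"name": "jog_arm", "arguments": {
  "rows": [
    [[0,0,0],[0,0,0],0.25],
    [[0,0,0],[0,0,0],0.25],
    [[0,0,-0.6],[0,0,0],0.25],
    [[0,0,-0.6],[0,0,0],0.25],
    [[0,0,-0.6],[0,0,0],0.13],
    [[0,0,-0.6],[0,0,0],0.13]
  ]
}}

```text
clock: 16.02
position: [0.5408, 0.2111, 0.0326]
ee_rot: [-0.224, 3.134, 0.0]
force: [-0.2, -0.8, 1.1]
width: 0.137
gripper_force: 0.0
```

Call:
{"name": "jog_arm", "arguments": {
  "rows": [
    [[0,0,0],[0,0,0],0.06],
    [[0,0,0],[0,0,0],0.0],
    [[0,0,0],[0,0,0],0.0]
  ]
}}

```text
clock: 16.4
position: [0.5408, 0.2113, 0.0326]
ee_rot: [-0.224, 3.133, 0.0]
force: [-0.0, 0.4, 1.2]
width: 0.111
gripper_force: 7.9
```

```bash
python3 -c "
from h import *
st()"
```

```text
t 16.40 pos [540.8 211.3  32.6] yaw_y 98.17 tilt [0.01 0.01] F [-0.   0.4  1.2] w 0.111 g 7.9
```

Now the grip is full, at 10.2 mm. Carry it to slot 2.

Call:
{"name": "jog_arm", "arguments": {
  "rows": [
    [[0,0,0],[0,0,0],0],
    [[0,0,0],[0,0,0],0],
    [[0,0,4],[0,0,0],0],
    [[0,0,8],[0,0,0],0],
    [[0.2,-3,11],[0,0,-2],0],
    [[0.4,-7,12],[0,0,-4],0],
    [[0.6,-11,12],[0,0,-6],0],
    [[0.8,-15,12],[0,0,-8],0]
  ],
  "newtons": 30
}}

```text
clock: 17.4
position: [0.5484, 0.0595, 0.1525]
ee_rot: [0.002, -3.141, 0.001]
force: [-1.1, 0.2, -1.9]
width: 0.107
gripper_force: 29.4
```

Call:
{"name": "jog_arm", "arguments": {
  "rows": [
    [[0.2,-4,0],[0,0,-2],0],
    [[0.4,-8,0],[0,0,-4],0],
    [[0.6,-12,0],[0,0,-6],0],
    [[0.7,-15.5,0],[0,0,-6],0],
    [[0.7,-15.5,0],[0,0,-6],0],
    [[0.7,-15.5,0],[0,0,-6],0],
    [[0.7,-15.5,0],[0,0,-6],0]
  ]
}}

```text
clock: 18.27
position: [0.5556, -0.0925, 0.1523]
ee_rot: [-0.157, -3.137, -0.001]
force: [0.4, 0.9, -1.6]
width: 0.106
gripper_force: 29.4
```

```bash
cat >> h.py <<'E'
CC=np.array([.5585,-.0741]); CA=np.radians(-5.8)
def inslot(yc,z0,z1,d=None,hw=.015):
    q=cloud(d or cam("side")).reshape(-1,3); X=np.array([np.cos(CA),np.sin(CA)]);Y=np.array([-X[1],X[0]])
    w=q[:,:2]-CC; lx=w@X; ly=w@Y; m=(abs(lx)<.075)&(abs(ly-yc)<hw)&(q[:,2]>z0)&(q[:,2]<z1)
    print(yc,m.sum(),"lx",np.percentile(lx[m],[2,98]).round(4),"ly",np.percentile(ly[m],[2,50,98]).round(4),"z",np.percentile(q[m,2],[2,50,98]).round(4))
E
python3 -c "
from h import *
s=st()
X=np.array([np.cos(CA),np.sin(CA)]);Y=np.array([-X[1],X[0]]);w=s['position'][:2]-CC;print('tool local',w@X,w@Y)
inslot(-.02,.10,.185); inslot(.02,.048,.07,hw=.01)"
```

```text
t 18.27 pos [555.6 -92.5 152.3] yaw_y 84.27 tilt [-0.02  0.03] F [ 0.4  0.9 -1.6] w 0.106 g 29.4
tool local -0.001005309344021339 -0.018622476826468403
-0.02 510 lx [-0.0488  0.0469] ly [-0.0192 -0.0109 -0.0054] z [0.1275 0.153  0.1799]
0.02 137 lx [-0.0471  0.0478] ly [0.0158 0.0246 0.0296] z [0.0482 0.0551 0.0622]
```

```bash
python3 - <<'E'
from h import *
d=cam("side")
q=cloud(d).reshape(-1,3)
def fit(c,a,z0,z1,hw=.012):
    a=np.radians(a);X=np.array([np.cos(a),np.sin(a)]);Y=np.array([-X[1],X[0]])
    w=q[:,:2]-c;lx=w@X;ly=w@Y;m=(abs(lx)<.04)&(abs(ly)<hw+.005)&(q[:,2]>z0)&(q[:,2]<z1)
    for _ in range(3):
        k=np.polyfit(q[m,2]-z0,ly[m],1); r=abs(ly-np.polyval(k,q[:,2]-z0)); m=m&(r<.003)
    print("tilt deg %.1f"%np.degrees(np.arctan(k[0])),"ly@z0 %.4f"%k[1],m.sum(),"resid",ly[m].std().round(4))
def ztop(c,a):
    a=np.radians(a);X=np.array([np.cos(a),np.sin(a)]);Y=np.array([-X[1],X[0]])
    w=q[:,:2]-c;lx=w@X;ly=w@Y;m=(abs(lx)<.045)&(abs(ly)<.009)&(q[:,2]>.04)&(q[:,2]<.08); print("ztop",np.percentile(q[m,2],[80,90,95,98,100]).round(4))
fit(np.array([.5556,-.0925]),-5.8,.125,.165)
fit(np.array([.541,.1697]),8.2,.034,.056)
ztop(np.array([.541,.1697]),8.2); ztop(np.array([.5605,-.0542]),-5.8)
E
```

```text
tilt deg -3.4 ly@z0 0.0092 191 resid 0.0017
tilt deg -4.5 ly@z0 0.0068 144 resid 0.0016
ztop [0.059  0.0608 0.0629 0.0636 0.0644]
ztop [0.0564 0.0578 0.0588 0.0602 0.0624]
```

```bash
cat >> h.py <<'E'
def facetilt(d,c,adeg,z0,z1,hw=.017,lxw=.04):
    q=cloud(d).reshape(-1,3);a=np.radians(adeg);X=np.array([np.cos(a),np.sin(a)]);Y=np.array([-X[1],X[0]])
    w=q[:,:2]-c;lx=w@X;ly=w@Y;m=(abs(lx)<lxw)&(abs(ly)<hw)&(q[:,2]>z0)&(q[:,2]<z1)
    zm=(z0+z1)/2
    for _ in range(4):
        k=np.polyfit(q[m,2]-zm,ly[m],1); r=abs(ly-np.polyval(k,q[:,2]-zm)); m=m&(r<.004)
    print("tilt deg %.1f"%np.degrees(np.arctan(k[0])),"ly@mid %.4f"%k[1],m.sum(),"resid",ly[m].std().round(4))
E
python3 - <<'E'
from h import *
d=cam("side")
Y8=np.array([-.1426,.9898]);S=np.array([.5345,.2368])
print("stand end"); facetilt(d,S+.093*Y8,8.2,.004,.024)
Yc=np.array([.1011,.9949])
print("case wall"); facetilt(d,CC+.086*Yc-.035*np.array([.995,-.101]),-5.8,.005,.036,lxw=.02)
print("case wall2"); facetilt(d,CC+.086*Yc+.035*np.array([.995,-.101]),-5.8,.005,.036,lxw=.02)
print("held"); s=st(); facetilt(d,s["position"][:2],-5.8,.128,.155)
facetilt(d,s["position"][:2],-5.8,.13,.17)
print("A"); facetilt(d,S-.0675*Y8,8.2,.034,.056)
E
```

```text
stand end
tilt deg -2.5 ly@mid 0.0010 154 resid 0.0017
case wall
tilt deg -9.3 ly@mid 0.0011 66 resid 0.0023
case wall2
tilt deg -5.2 ly@mid 0.0013 64 resid 0.0019
held
t 18.48 pos [555.7 -93.1 152.5] yaw_y 84.23 tilt [-0.    0.01] F [-0.1  0.6 -2.5] w 0.104 g 29.4
tilt deg -6.0 ly@mid 0.0089 159 resid 0.0024
tilt deg -3.9 ly@mid 0.0083 252 resid 0.0022
A
tilt deg -2.1 ly@mid 0.0062 152 resid 0.0018
```

Call:
{"name": "jog_arm", "arguments": {
  "rows": [
    [[0.1,0,-3],[0,0,0],0],
    [[0.1,0,-6],[0,0,0],0],
    [[0.1,0,-8.4],[0,0,0],0],
    [[0.1,0,-8.4],[0,0,0],0],
    [[0.1,0,-8.4],[0,0,0],0],
    [[0.1,0,-8.4],[0,0,0],0]
  ]
}}

```text
clock: 19.23
position: [0.5577, -0.0939, 0.0697]
ee_rot: [0.16, 3.135, 0.0]
force: [0.5, 0.1, -1.4]
width: 0.101
gripper_force: 29.4
```

```bash
python3 - <<'E'
from h import *
d=cam("side")
s=st(); p=s["position"][:2]
for z in((.062,.088),(.066,.076),(.076,.086)): facetilt(d,p,-5.8,*z)
w=p-CC; X=np.array([np.cos(CA),np.sin(CA)]);Y=np.array([-X[1],X[0]]); print("local",w@X,w@Y); inslot(-.02,.06,.1,d)
b=cv2.resize(d["img"][190:290,290:390],None,fx=5.5,fy=5.5,interpolation=cv2.INTER_CUBIC)
cv2.imwrite("pics/m7.png",b[:,:,::-1])
E
```

```text
t 19.27 pos [557.5 -93.9  69.6] yaw_y 84.17 tilt [ 0.11 -0.  ] F [-0.7 -0.3 -1.7] w 0.104 g 29.4
tilt deg -6.8 ly@mid 0.0075 133 resid 0.0023
tilt deg -7.3 ly@mid 0.0082 53 resid 0.0022
tilt deg -0.2 ly@mid 0.0062 50 resid 0.0019
local 0.0010234662896794337 -0.01977721365959169
-0.02 317 lx [-0.0479  0.0508] ly [-0.0217 -0.0129 -0.0054] z [0.0608 0.076  0.0969]
```

View pics/m7.png

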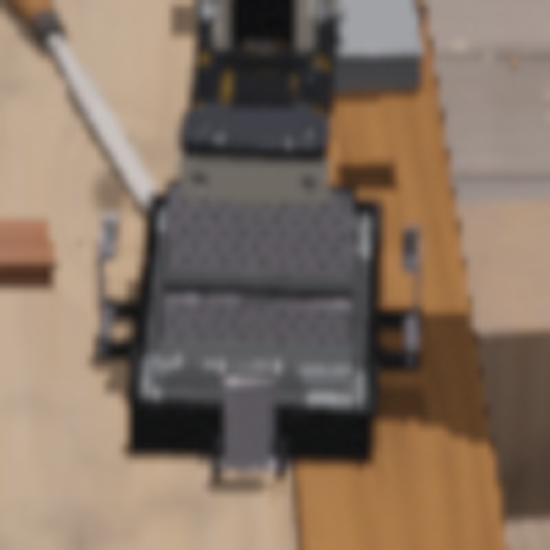

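The held plate hangs at (265,240) in the crop, behind the home plate at (255,320), and lines up along x. I'll enter the slot, watching the force.

Call:
{"name": "jog_arm", "arguments": {
  "rows": [
    [[0,-0.05,-0.3],[0,0,0],0],
    [[0,-0.05,-0.6],[0,0,0],0],
    [[0,-0.05,-0.9],[0,0,0],0],
    [[0,-0.05,-1.2],[0,0,0],0],
    [[0,-0.05,-1.4],[0,0,0],0],
    [[0,-0.05,-1.4],[0,0,0],0]
  ]
}}

```text
clock: 20.02
position: [0.5566, -0.0947, 0.0543]
ee_rot: [-0.16, -3.137, 0.001]
force: [-0.4, -0.6, -2.6]
width: 0.104
gripper_force: 29.3
```

```bash
python3 -c "
from h import *
st()"
```

```text
t 20.02 pos [556.6 -94.7  54.3] yaw_y 84.15 tilt [-0.02 -0.02] F [-0.4 -0.6 -2.6] w 0.104 g 29.3
```

Call:
{"name": "jog_arm", "arguments": {
  "rows": [
    [[0,0,-0.5],[0,0,0],0],
    [[0,0,-1],[0,0,0],0],
    [[0,0,-1.5],[0,0,0],0],
    [[0,0,-1.8],[0,0,0],0],
    [[0,0,-1.8],[0,0,0],0],
    [[0,0,-1.8],[0,0,0],0.2],
    [[0,0,-1.8],[0,0,0],0.2],
    [[0,0,-1.8],[0,0,0],0.2]
  ]
}}

```text
clock: 21.02
position: [0.557, -0.094, 0.0367]
ee_rot: [0.159, 3.137, 0.001]
force: [0.4, -0.0, 0.1]
width: 0.199
gripper_force: 0.0
```

Call:
{"name": "jog_arm", "arguments": {
  "rows": [
    [[0,0,0],[0,0,0],0.2],
    [[0,0,2],[0,0,0],0.2],
    [[0,0,3.2],[0,0,0],0.1],
    [[0,0,3.2],[0,0,0],0],
    [[0,0,3.2],[0,0,0],0],
    [[0,0,2.8],[0,0,0],0],
    [[0,0,2.4],[0,0,0],0],
    [[0,0,2.4],[0,0,0],0]
  ]
}}

```text
clock: 22.02
position: [0.5562, -0.0943, 0.0598]
ee_rot: [-0.16, -3.136, -0.0]
force: [0.7, -1.0, 0.1]
width: 0.009
gripper_force: 0.0
```

```bash
python3 -c "
from h import *
st()"
```

```text
t 22.02 pos [556.2 -94.3  59.8] yaw_y 84.16 tilt [-0.07  0.01] F [ 0.7 -1.   0.1] w 0.009 g 0.0
```

Call:
{"name": "jog_arm", "arguments": {
  "rows": [
    [[0,0,-0.15],[0,0,0],0],
    [[0,0,-0.25],[0,0,0],0],
    [[0,0,-0.35],[0,0,0],0],
    [[0,0,-0.35],[0,0,0],0]
  ]
}}

```text
clock: 22.52
position: [0.5567, -0.0943, 0.057]
ee_rot: [-0.16, -3.137, -0.0]
force: [0.5, 0.1, -0.2]
width: 0.006
gripper_force: 0.0
```

Call:
{"name": "jog_arm", "arguments": {
  "rows": [
    [[0,0,1.5],[0,0,0],0],
    [[0.4,4,1.5],[0,0,0],0],
    [[0.4,4,1.5],[0,0,0],0],
    [[0.4,4,1.5],[0,0,0],0],
    [[0.4,4,0.5],[0,0,0],0],
    [[0.4,4,0.1],[0,0,0],0],
    [[0.4,4,0],[0,0,0],0],
    [[0.4,4,0],[0,0,0],0]
  ]
}}

```text
clock: 23.52
position: [0.5606, -0.0546, 0.0569]
ee_rot: [-0.16, -3.137, 0.0]
force: [0.2, 1.3, -0.3]
width: 0.008
gripper_force: 0.0
```

No contact at 57 mm on either plate. I'll probe lower gently to find where the fingertips meet the plate top.

Call:
{"name": "jog_arm", "arguments": {
  "rows": [
    [[0,0,-0.2],[0,0,0],0],
    [[0,0,-0.4],[0,0,0],0],
    [[0,0,-0.4],[0,0,0],0]
  ]
}}

```text
clock: 23.9
position: [0.5606, -0.0543, 0.0529]
ee_rot: [-0.16, -3.137, -0.0]
force: [0.1, -1.2, -0.0]
width: 0.006
gripper_force: 0.0
```

Call:
{"name": "jog_arm", "arguments": {
  "rows": [
    [[0,0,-0.2],[0,0,0],0],
    [[0,0,-0.4],[0,0,0],0],
    [[0,0,-0.4],[0,0,0],0]
  ]
}}

```text
clock: 24.28
position: [0.5606, -0.0543, 0.0488]
ee_rot: [-0.16, -3.137, -0.0]
force: [-0.1, -0.2, 1.0]
width: 0.005
gripper_force: 0.0
```

```bash
python3 - <<'E'
from h import *
d=cam("side");t=cam("top"); st()
a=cv2.resize(t["img"][190:290,250:370],None,fx=3.3,fy=3.3,interpolation=cv2.INTER_CUBIC)
b=cv2.resize(d["img"][190:290,290:390],None,fx=4,fy=4,interpolation=cv2.INTER_CUBIC)
c=np.zeros((400,800,3),np.uint8);c[:330,:396]=a;c[:,400:]=b
cv2.imwrite("pics/m8.png",c[:,:,::-1])
E
```

```text
t 24.38 pos [560.7 -54.4  49. ] yaw_y 84.16 tilt [-0.  0.] F [-0.1  0.5  0.6] w 0.006 g 0.0
```

View pics/m8.png

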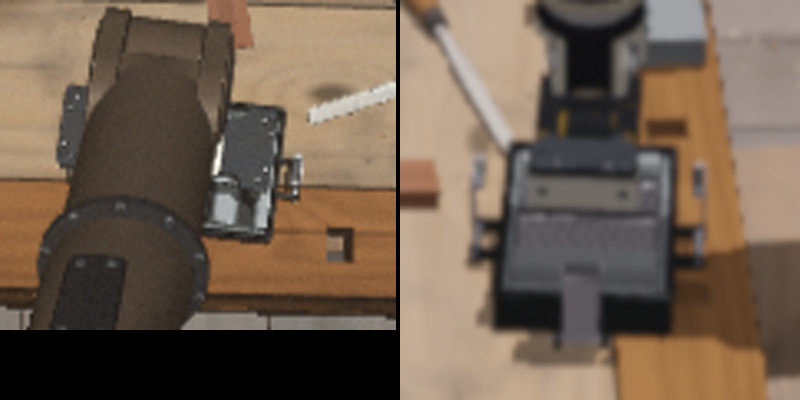

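The plate is still below the fingertips. The real finger ends appear to lie well above the reported TCP, so I'll keep probing to find the offset.

Call:
{"name": "jog_arm", "arguments": {
  "rows": [
    [[0,0,-0.2],[0,0,0],0],
    [[0,0,-0.4],[0,0,0],0],
    [[0,0,-0.6],[0,0,0],0],
    [[0,0,-0.6],[0,0,0],0]
  ]
}}

```text
clock: 24.88
position: [0.5606, -0.0543, 0.0428]
ee_rot: [-0.16, -3.137, -0.0]
force: [-0.2, 0.9, -0.5]
width: 0.003
gripper_force: 0.0
```

Call:
{"name": "jog_arm", "arguments": {
  "rows": [
    [[0,0,-0.2],[0,0,0],0],
    [[0,0,-0.3],[0,0,0],0],
    [[0,0,-0.3],[0,0,0],0]
  ]
}}

```text
clock: 25.25
position: [0.5606, -0.0543, 0.0399]
ee_rot: [-0.16, -3.137, -0.0]
force: [0.2, -0.3, -0.3]
width: 0.002
gripper_force: 0.0
```

Call:
{"name": "jog_arm", "arguments": {
  "rows": [
    [[0,0,-0.1],[0,0,0],0],
    [[0,0,-0.2],[0,0,0],0],
    [[0,0,-0.2],[0,0,0],0]
  ]
}}

```text
clock: 25.62
position: [0.5606, -0.0543, 0.0379]
ee_rot: [-0.16, -3.137, -0.0]
force: [-0.6, -0.3, -0.0]
width: 0.003
gripper_force: 0.0
```

Call:
{"name": "jog_arm", "arguments": {
  "rows": [
    [[0,0,-0.1],[0,0,0],0],
    [[0,0,-0.2],[0,0,0],0],
    [[0,0,-0.2],[0,0,0],0]
  ]
}}

```text
clock: 26.0
position: [0.5609, -0.0544, 0.0372]
ee_rot: [0.16, 3.137, 0.0]
force: [-5.0, -0.1, 15.4]
width: 0.007
gripper_force: 7.5
```

Call:
{"name": "jog_arm", "arguments": {
  "rows": [
    [[0,0,-0.1],[0,0,0],0],
    [[0,0,-0.2],[0,0,0],0],
    [[0,0,-0.2],[0,0,0],0]
  ]
}}

```text
clock: 26.38
position: [0.561, -0.0544, 0.037]
ee_rot: [0.16, 3.136, 0.001]
force: [-11.9, 1.0, 37.4]
width: 0.007
gripper_force: 18.8
```

Contact came at a reported 37.3 mm on a plate top of 58 mm, so the real fingertips are about 20.7 mm above the reported TCP. This plate is home. Next I check the other one.

Call:
{"name": "jog_arm", "arguments": {
  "rows": [
    [[0,0,1],[0,0,0],0],
    [[0,0,1.5],[0,0,0],0],
    [[-0.4,-4,1.5],[0,0,0],0],
    [[-0.4,-4,1.5],[0,0,0],0],
    [[-0.4,-4,0.8],[0,0,0],0],
    [[-0.4,-4,0.5],[0,0,0],0],
    [[-0.4,-4,0.5],[0,0,0],0]
  ]
}}

```text
clock: 27.25
position: [0.5565, -0.0934, 0.0384]
ee_rot: [-0.158, -3.137, -0.001]
force: [0.0, -0.0, 0.3]
width: 0.006
gripper_force: 0.0
```

Call:
{"name": "jog_arm", "arguments": {
  "rows": [
    [[0,0,-0.1],[0,0,0],0],
    [[0,0,-0.15],[0,0,0],0],
    [[0,0,-0.15],[0,0,0],0],
    [[0,0,-0.15],[0,0,0],0]
  ]
}}

```text
clock: 27.75
position: [0.5567, -0.0944, 0.0375]
ee_rot: [0.16, 3.137, 0.0]
force: [-0.1, -0.3, -0.5]
width: 0.008
gripper_force: 0.0
```

Both are home. On to the third plate.

Call:
{"name": "jog_arm", "arguments": {
  "rows": [
    [[0,0,4],[0,0,0],0],
    [[0,3,7],[0,0,2],0.27],
    [[-0.3,7,7],[0,0,4],0.27],
    [[-0.6,11,7],[0,0,6],0.27],
    [[-0.9,15,7],[0,0,8],0.27],
    [[-1.2,19,7],[0,0,10],0.27],
    [[-1.5,23,7],[0,0,12],0.27],
    [[-1.65,26.3,7],[0,0,14],0.27]
  ]
}}

```text
clock: 28.75
position: [0.5399, 0.1705, 0.1076]
ee_rot: [-0.227, 3.133, 0.001]
force: [0.6, -0.2, 0.4]
width: 0.269
gripper_force: 0.0
```

Call:
{"name": "jog_arm", "arguments": {
  "rows": [
    [[0,0,0],[0,0,0],0.27],
    [[0,0,0],[0,0,0],0.27],
    [[0,0,0],[0,0,0],0.27]
  ]
}}

```text
clock: 29.12
position: [0.5404, 0.1672, 0.1075]
ee_rot: [0.22, -3.134, 0.001]
force: [0.1, 0.5, 0.5]
width: 0.275
gripper_force: 0.0
```

```bash
python3 - <<'E'
from h import *
np.set_printoptions(precision=4,suppress=True,linewidth=200)
st()
d=cam("side");P=cloud(d);u,v=proj(d,[.535,.17,.03])[0].astype(int)
for o in comps(P,(v-40,v+40,u-45,u+45),.055,.064,8): print("  ",*o)
inslot(-.02,.045,.1,d,.01)
E
```

```text
t 29.12 pos [540.4 167.2 107.5] yaw_y 98.05 tilt [ 0.   -0.03] F [0.1 0.5 0.5] w 0.275 g 0.0
   136 [0.5414 0.1736 0.0589] [0.5399 0.172 ] [0.1008 0.0167] 9.602949142456055 8.416306188955636
-0.02 35 lx [0.0274 0.0483] ly [-0.0256 -0.0149 -0.0111] z [0.0463 0.0541 0.0617]
```

Call:
{"name": "jog_arm", "arguments": {
  "rows": [
    [[0,0,-3],[0,0,0],0.27],
    [[0,0,-5.5],[0,0,0],0.27],
    [[0,0,-8],[0,0,0],0.27],
    [[0,0,-8],[0,0,0],0.27],
    [[0,0,-8],[0,0,0],0.14],
    [[0,0,-8],[0,0,0],0.05],
    [[0,0,-8],[0,0,0],0],
    [[0,0,-8],[0,0,0],0]
  ],
  "newtons": 10
}}

```text
clock: 30.18
position: [0.541, 0.1692, 0.0285]
ee_rot: [-0.224, 3.132, 0.001]
force: [-0.7, 0.9, 6.2]
width: 0.107
gripper_force: 10.0
```

```bash
python3 -c "
from h import *
st()"
```

```text
t 30.18 pos [541.  169.2  28.5] yaw_y 98.18 tilt [0.1  0.06] F [-0.7  0.9  6.2] w 0.107 g 10.0
```

Fz is 6 N at z = 28.5, just above the wood at 28, so the finger ends may reach the stand here. I'll raise to the height that worked for the last plate and grip there.

Call:
{"name": "jog_arm", "arguments": {
  "rows": [
    [[0,0,0],[0,0,0],0.25],
    [[0,0,0.55],[0,0,0],0.25],
    [[0,0,0.55],[0,0,0],0.25],
    [[0,0,0.55],[0,0,0],0.13],
    [[0,0,0.55],[0,0,0],0.05],
    [[0,0,0.55],[0,0,0],0],
    [[0,0,0.55],[0,0,0],0]
  ]
}}

```text
clock: 31.05
position: [0.5401, 0.1687, 0.0329]
ee_rot: [0.224, -3.133, -0.0]
force: [-0.4, -0.6, 0.3]
width: 0.11
gripper_force: 10.0
```

Call:
{"name": "jog_arm", "arguments": {
  "rows": [
    [[0,0,0],[0,0,0],0],
    [[0,0,0],[0,0,0],0]
  ],
  "newtons": 30
}}

```text
clock: 31.3
position: [0.5401, 0.1686, 0.0329]
ee_rot: [0.224, -3.133, 0.0]
force: [-0.5, 0.4, -1.4]
width: 0.101
gripper_force: 30.0
```

```bash
python3 -c "
from h import *
st()"
```

```text
t 31.30 pos [540.1 168.6  32.9] yaw_y 98.17 tilt [-0.01 -0.  ] F [-0.5  0.4 -1.4] w 0.101 g 30.0
```

Call:
{"name": "jog_arm", "arguments": {
  "rows": [
    [[0,0,0],[0,0,0],0],
    [[0,0,4],[0,0,0],0],
    [[0,0,8],[0,0,0],0],
    [[0.2,-3,11],[0,0,-2],0],
    [[0.4,-7,12],[0,0,-4],0],
    [[0.6,-11,12],[0,0,-6],0],
    [[0.8,-15,12],[0,0,-8],0],
    [[0.9,-19,12],[0,0,-10],0]
  ]
}}

```text
clock: 32.3
position: [0.549, -0.0228, 0.1529]
ee_rot: [-0.052, -3.141, 0.0]
force: [0.1, 0.2, -2.4]
width: 0.102
gripper_force: 30.0
```

Call:
{"name": "jog_arm", "arguments": {
  "rows": [
    [[0.2,-4,0],[0,0,-2],0],
    [[0.3,-8,0],[0,0,-4],0],
    [[0.4,-11.3,0],[0,0,-4],0],
    [[0.4,-11.3,0],[0,0,-4],0],
    [[0.4,-11.3,-3],[0,0,-4],0],
    [[0.4,-11.3,-6],[0,0,-4],0],
    [[0.4,-11.3,-8.2],[0,0,-4],0],
    [[0.4,-11.3,-8.2],[0,0,-4],0]
  ]
}}

```text
clock: 33.3
position: [0.5518, -0.133, 0.0694]
ee_rot: [-0.158, -3.134, -0.001]
force: [0.1, -0.3, -1.1]
width: 0.101
gripper_force: 30.0
```

Call:
{"name": "jog_arm", "arguments": {
  "rows": [
    [[0,0,0],[0,0,0],0],
    [[0,0,0],[0,0,0],0]
  ]
}}

```text
clock: 33.55
position: [0.5541, -0.1342, 0.0722]
ee_rot: [0.159, 3.136, -0.0]
force: [-0.6, -0.0, -1.8]
width: 0.104
gripper_force: 30.0
```

```bash
python3 - <<'E'
from h import *
d=cam("side")
s=st(); p=s["position"][:2]
facetilt(d,p,-5.8,.066,.088)
w=p-CC; X=np.array([np.cos(CA),np.sin(CA)]);Y=np.array([-X[1],X[0]]); print("local",w@X,w@Y); inslot(-.06,.065,.1,d)
E
```

```text
t 33.60 pos [ 553.9 -134.3   72. ] yaw_y 84.17 tilt [ 0.1  -0.01] F [ 0.6 -0.2 -2. ] w 0.103 g 30.0
tilt deg -1.0 ly@mid 0.0064 113 resid 0.002
local 0.0015565467489836924 -0.06036282193832321
-0.06 274 lx [-0.0466  0.0506] ly [-0.0618 -0.0541 -0.0477] z [0.0654 0.0802 0.0973]
```

Call:
{"name": "jog_arm", "arguments": {
  "rows": [
    [[0,0,-0.4],[0,0,0],0],
    [[0,0,-0.8],[0,0,0],0],
    [[0,0,-1.1],[0,0,0],0],
    [[0,0,-1.4],[0,0,0],0],
    [[0,0,-1.7],[0,0,0],0],
    [[0,0,-1.7],[0,0,0],0]
  ]
}}

```text
clock: 34.35
position: [0.5531, -0.1343, 0.0537]
ee_rot: [-0.16, -3.137, -0.0]
force: [-0.1, 0.6, -1.2]
width: 0.103
gripper_force: 30.0
```

```bash
python3 -c "
from h import *
st()"
```

```text
t 34.35 pos [ 553.1 -134.3   53.7] yaw_y 84.17 tilt [-0.03  0.01] F [-0.1  0.6 -1.2] w 0.103 g 30.0
```

Entered freely. Lower it, release, then check the height with shut fingers (plate top contact is at about 37.3).

Call:
{"name": "jog_arm", "arguments": {
  "rows": [
    [[0,0,-0.6],[0,0,0],0],
    [[0,0,-1.2],[0,0,0],0],
    [[0,0,-1.7],[0,0,0],0],
    [[0,0,-1.7],[0,0,0],0],
    [[0,0,-1.7],[0,0,0],0.17],
    [[0,0,-1.7],[0,0,0],0.17],
    [[0,0,-1.7],[0,0,0],0.17]
  ]
}}

```text
clock: 35.22
position: [0.5535, -0.1346, 0.0373]
ee_rot: [0.16, 3.137, -0.0]
force: [0.8, -0.9, -0.0]
width: 0.168
gripper_force: 0.0
```

Call:
{"name": "jog_arm", "arguments": {
  "rows": [
    [[0,0,2],[0,0,0],0.17],
    [[0,0,3],[0,0,0],0.1],
    [[0,0,3],[0,0,0],0],
    [[0,0,3],[0,0,0],0],
    [[0,0,1.5],[0,0,0],0],
    [[0,0,0.4],[0,0,0],0],
    [[0,0,0.1],[0,0,0],0],
    [[0,0,0.1],[0,0,0],0]
  ]
}}

```text
clock: 36.22
position: [0.5526, -0.1344, 0.0374]
ee_rot: [-0.16, -3.136, -0.0]
force: [0.8, -0.0, -0.3]
width: 0.005
gripper_force: 0.0
```

```bash
python3 -c "
from h import *
st()"
```

```text
t 36.23 pos [ 552.6 -134.4   37.4] yaw_y 84.15 tilt [-0.08  0.01] F [ 0.8 -0.  -0.3] w 0.005 g 0.0
```

All three plates are home. Rise and measure the lid afresh.

Call:
{"name": "jog_arm", "arguments": {
  "rows": [
    [[0,0,4],[0,0,0],0.2],
    [[0,0,8],[0,0,0],0.4],
    [[0,0,12],[0,0,0],0.45],
    [[0,0,12],[0,0,0],0.45],
    [[0,0,12],[0,0,0],0.45]
  ]
}}

```text
clock: 36.85
position: [0.5528, -0.1341, 0.1572]
ee_rot: [-0.16, -3.137, -0.0]
force: [-0.1, -0.7, -0.5]
width: 0.444
gripper_force: 0.0
```

```bash
python3 - <<'E'
from h import *
np.set_printoptions(precision=4,suppress=True,linewidth=200)
st()
for n in("top","side"):
    d=cam(n);q=cloud(d).reshape(-1,3)
    m=(abs(q[:,0]-.515)<.13)&(abs(q[:,1]+.39)<.16)
    for nm,lo,hi in(("top",.030,.039),("bar",.0625,.0715)):
        k=m&(q[:,2]>lo)&(q[:,2]<hi); x=q[k,:2].astype(np.float32)
        if k.sum()>5: print(n,nm,k.sum(),x.mean(0),cv2.minAreaRect(x), np.median(q[k,2]))
    img=d["img"]; u,v=proj(d,[.515,-.39,.05])[0].astype(int)
    b=cv2.resize(img[v-45:v+45,u-45:u+45],(400,400),interpolation=cv2.INTER_CUBIC)
    if n=="top": c=b
cv2.imwrite("pics/m9.png",np.hstack([c,b])[:,:,::-1])
E
```

```text
t 36.85 pos [ 552.8 -134.1  157.2] yaw_y 84.18 tilt [-0.05  0.01] F [-0.1 -0.7 -0.5] w 0.444 g 0.0
top top 1181 [ 0.5334 -0.3761] ((0.5412263870239258, -0.4227106273174286), (0.15552055835723877, 0.284865140914917), 11.219914436340332) 0.034655388448683815
top bar 127 [ 0.5319 -0.3774] ((0.5326840877532959, -0.4001559019088745), (0.01967991143465042, 0.13630475103855133), 1.456475019454956) 0.06660419904771163
side top 398 [ 0.5329 -0.3458] ((0.542410671710968, -0.4161492884159088), (0.15401127934455872, 0.2949153184890747), 10.619297981262207) 0.03377454281710686
```

View pics/m9.png

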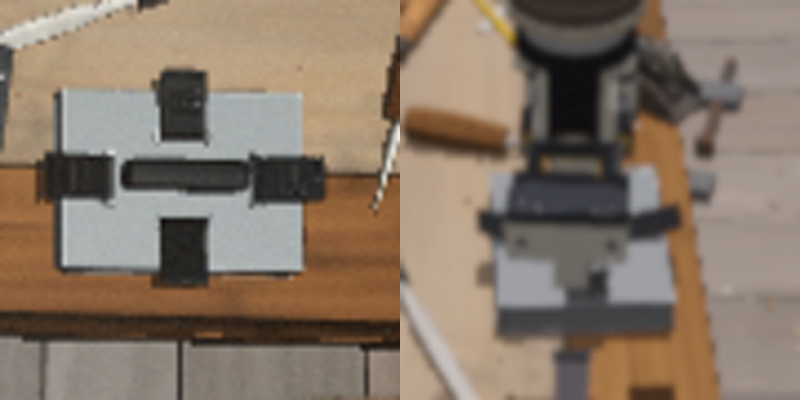

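The lid has been knocked: it is now at crop (183,178), nearly square to the axes. I'll fit the grey top and the bar in the top view.

```bash
python3 - <<'E'
from h import *
np.set_printoptions(precision=4,suppress=True,linewidth=200)
d=cam("top");P=cloud(d);u,v=proj(d,[.532,-.377,.034])[0].astype(int)
sub=(slice(v-45,v+45),slice(u-45,u+45))
hsv=cv2.cvtColor(d["img"][sub],cv2.COLOR_RGB2HSV); z=P[sub][...,2]
m=((hsv[...,1]<45)&(hsv[...,2]>110)&(abs(z-.034)<.006)).astype(np.uint8)
m=cv2.morphologyEx(m,cv2.MORPH_CLOSE,np.ones((15,15)))
n,l,st_,_=cv2.connectedComponentsWithStats(m); i=1+np.argmax(st_[1:,4])
vv,uu=np.nonzero(l==i); W=np.array([ray(d,a+u-45,b+v-45,.034) for a,b in zip(uu,vv)])
print(st_[i], "mean",W.mean(0),cv2.minAreaRect(W[:,:2].astype(np.float32)))
b=P[sub].reshape(-1,3); k=(b[:,2]>.060)&(b[:,2]<.073)&(abs(b[:,1]+.377)<.047); x=b[k]
print("bar",k.sum(),x.mean(0),cv2.minAreaRect(x[:,:2].astype(np.float32)))
V=np.linalg.svd(x[:,:2]-x[:,:2].mean(0),full_matrices=False)[2][0];print("yaw of y axis",np.degrees(np.arctan2(V[1],V[0]))%180)
E
```

```text
[  19   25   54   41 2166] mean [ 0.5327 -0.3757  0.034 ] ((0.5329818725585938, -0.3761726915836334), (0.12724751234054565, 0.16772091388702393), 0.5441620945930481)
bar 167 [ 0.5321 -0.3743  0.0658] ((0.5321196913719177, -0.37420371174812317), (0.020018331706523895, 0.08416174352169037), 1.4387472867965698)
yaw of y axis 90.59371004172932
```

```bash
python3 -c "
from h import *
s=st();print(s['joints'].round(2))"
```

```text
t 37.00 pos [ 552.4 -134.1  156.6] yaw_y 84.17 tilt [-0.14  0.02] F [-0.4  0.7  0.4] w 0.449 g 0.0
[-0.01  0.39  0.21  1.79 -0.09  0.98  1.71]
```

Turn and go over the handle (centre about (0.5325, -0.3755), lid yaw +0.6°).

Call:
{"name": "jog_arm", "arguments": {
  "rows": [
    [[-0.3,-3,0],[0,0,-10.4],0.3],
    [[-0.6,-6,0],[0,0,-20.8],0.3],
    [[-0.9,-9,0],[0,0,-31.2],0.3],
    [[-1.2,-12,0],[0,0,-41.6],0.3],
    [[-1.5,-15,0],[0,0,-52],0.3],
    [[-1.8,-18,0],[0,0,-62.4],0.3],
    [[-2,-21,0],[0,0,-72.8],0.3],
    [[-2,-24.1,0],[0,0,-83.2],0.3]
  ]
}}

```text
clock: 38.0
position: [0.5326, -0.3759, 0.1569]
ee_rot: [-2.208, -2.232, 0.001]
force: [0.3, 0.7, -0.4]
width: 0.3
gripper_force: 0.0
```

Call:
{"name": "jog_arm", "arguments": {
  "rows": [
    [[0,0,0],[0,0,0],0.3],
    [[0,0,0],[0,0,0],0.3],
    [[0,0,0],[0,0,0],0.3]
  ]
}}

```text
clock: 38.38
position: [0.5335, -0.3739, 0.1576]
ee_rot: [-2.199, -2.242, -0.001]
force: [-0.2, 0.1, -0.2]
width: 0.306
gripper_force: 0.0
```

```bash
python3 -c "
from h import *
s=st();print(s['joints'].round(2))"
```

```text
t 38.38 pos [ 533.5 -373.9  157.6] yaw_y 1.12 tilt [-0.02  0.07] F [-0.2  0.1 -0.2] w 0.306 g 0.0
[ 0.15  0.56  0.59  1.6  -0.34  1.09  0.85]
```

Call:
{"name": "jog_arm", "arguments": {
  "rows": [
    [[-0.05,-0.1,-4],[0,0,-0.4],0.3],
    [[-0.05,-0.1,-8],[0,0,-0.4],0.3],
    [[-0.05,-0.1,-10],[0,0,-0.4],0.3],
    [[-0.05,-0.1,-11],[0,0,-0.4],0.3],
    [[-0.05,-0.1,-11.8],[0,0,-0.4],0.3],
    [[-0.05,-0.1,-11.8],[0,0,-0.4],0.3]
  ]
}}

```text
clock: 39.12
position: [0.533, -0.3765, 0.0404]
ee_rot: [2.21, 2.232, 0.0]
force: [0.6, 0.7, 0.5]
width: 0.301
gripper_force: 0.0
```

Call:
{"name": "jog_arm", "arguments": {
  "rows": [
    [[0,0,0],[0,0,0],0.2],
    [[0,0,0],[0,0,0],0],
    [[0,0,0],[0,0,0],0]
  ],
  "newtons": 10
}}

```text
clock: 39.5
position: [0.5333, -0.3768, 0.0408]
ee_rot: [2.209, 2.231, 0.001]
force: [0.8, -0.7, 4.4]
width: 0.233
gripper_force: 10.0
```

```bash
python3 -c "
from h import *
s=st()"
```

```text
t 39.50 pos [ 533.3 -376.8   40.8] yaw_y 0.56 tilt [ 0.08 -0.04] F [ 0.8 -0.7  4.4] w 0.233 g 10.0
```

The handle is gripped at 21.4 mm. Firm up, lift, and carry it over the case at a safe height.

Call:
{"name": "jog_arm", "arguments": {
  "rows": [
    [[0,0,0],[0,0,0],0],
    [[0,0,0],[0,0,0],0],
    [[0,0,3],[0,0,0],0],
    [[0,0,7],[0,0,0],0],
    [[0,0,11],[0,0,0],0],
    [[0,0,13],[0,0,0],0],
    [[0.2,2,13],[0,0,0],0],
    [[0.2,2,13],[0,0,0],0]
  ],
  "newtons": 45
}}

```text
clock: 40.5
position: [0.535, -0.3522, 0.1681]
ee_rot: [-2.204, -2.233, -0.002]
force: [0.6, -0.4, -3.8]
width: 0.229
gripper_force: 45.0
```

Call:
{"name": "jog_arm", "arguments": {
  "rows": [
    [[0.3,4,0],[0,0,-1],0],
    [[0.6,8,0],[0,0,-2],0],
    [[0.9,12,0],[0,0,-3],0],
    [[1.3,16,0],[0,0,-4],0],
    [[1.6,20,0],[0,0,-5],0],
    [[2,24,0],[0,0,-6],0],
    [[2.3,28.2,0],[0,0,-6.4],0],
    [[2.3,28.2,0],[0,0,-6.4],0]
  ]
}}

```text
clock: 41.5
position: [0.5571, -0.069, 0.1681]
ee_rot: [-2.322, -2.111, 0.002]
force: [-0.5, -0.2, -3.6]
width: 0.22
gripper_force: 45.0
```

Call:
{"name": "jog_arm", "arguments": {
  "rows": [
    [[0,0,0],[0,0,0],0],
    [[0,0,0],[0,0,0],0],
    [[0,0,0],[0,0,0],0]
  ]
}}

```text
clock: 41.88
position: [0.5575, -0.0754, 0.1699]
ee_rot: [2.333, 2.103, -0.001]
force: [0.2, -0.3, -2.8]
width: 0.228
gripper_force: 45.0
```

```bash
python3 - <<'E'
from h import *
np.set_printoptions(precision=4,suppress=True,linewidth=200)
s=st(); p=s["position"]; X=np.array([np.cos(CA),np.sin(CA)]);Y=np.array([-X[1],X[0]])
print("tool local",(p[:2]-CC)@X,(p[:2]-CC)@Y)
dd={}
for n in("side","top"):
    d=cam(n); dd[n]=d; q=cloud(d).reshape(-1,3); w=q[:,:2]-p[:2]; lx=w@X; ly=w@Y
    zt=p[2]+.0175-.024
    m=(abs(lx)<.1)&(abs(ly)<.12)&(abs(q[:,2]-zt)<.006)
    print(n,"lid top plane",m.sum(),np.median(q[m,2]) if m.any() else "", np.percentile(lx[m],[0,2,98,100]),np.percentile(ly[m],[0,2,98,100]))
    m=(abs(lx)<.1)&(abs(ly)<.12)&(q[:,2]<zt-.006)&(q[:,2]>zt-.026)
    if m.sum()>9: print(n,"skirt",m.sum(),np.percentile(lx[m],[0,2,98,100]),np.percentile(ly[m],[0,2,50,98,100]))
a=cv2.resize(dd["top"]["img"][185:285,240:360],None,fx=3.3,fy=3.3,interpolation=cv2.INTER_CUBIC)
b=cv2.resize(dd["side"]["img"][170:290,290:390],None,fx=4,fy=4,interpolation=cv2.INTER_CUBIC)
c=np.zeros((480,800,3),np.uint8);c[:330,:396]=a;c[:,400:]=b
cv2.imwrite("pics/m10.png",c[:,:,::-1])
E
```

```text
t 41.88 pos [557.5 -75.4 169.9] yaw_y 174.07 tilt [-0.01 -0.02] F [ 0.2 -0.3 -2.8] w 0.228 g 45.0
tool local -0.0009023199257143493 -0.0013978228849197245
side lid top plane 1254 0.16261973812462738 [-0.0639 -0.0613  0.0616  0.064 ] [-0.0872 -0.0777  0.0917  0.0968]
side skirt 304 [-0.0649 -0.0643  0.0622  0.063 ] [-0.091  -0.0593  0.0882  0.0954  0.0983]
top lid top plane 488 0.16378464007080734 [-0.0652 -0.063   0.0594  0.0629] [-0.0952 -0.0842 -0.035  -0.031 ]
top skirt 61 [-0.0672 -0.0664  0.0609  0.063 ] [-0.0862 -0.086  -0.0585 -0.0373 -0.0317]
```

View pics/m10.png

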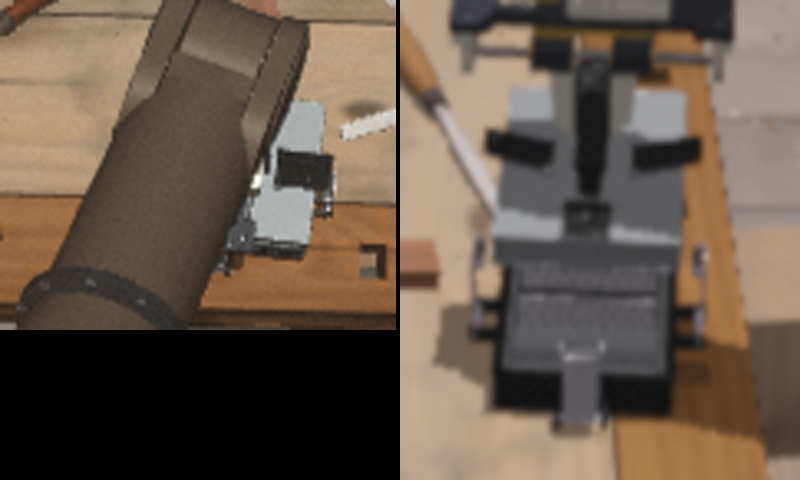

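The side view shows the lid square above the case, with its centre about +1 mm in y relative to the tool. Lower it to just above the rim.

Call:
{"name": "jog_arm", "arguments": {
  "rows": [
    [[0.1,0,-3],[0,0,0],0],
    [[0.1,0,-6],[0,0,0],0],
    [[0.1,0,-8],[0,0,0],0],
    [[0.1,0,-8.6],[0,0,0],0],
    [[0.1,0,-8.6],[0,0,0],0],
    [[0.1,0,-8.6],[0,0,0],0]
  ]
}}

```text
clock: 42.72
position: [0.5595, -0.0746, 0.085]
ee_rot: [2.331, 2.105, 0.002]
force: [1.0, -0.0, -3.5]
width: 0.225
gripper_force: 45.0
```

```bash
python3 - <<'E'
from h import *
np.set_printoptions(precision=4,suppress=True,linewidth=200)
s=st(); p=s["position"]; X=np.array([np.cos(CA),np.sin(CA)]);Y=np.array([-X[1],X[0]])
print("tool local",(p[:2]-CC)@X,(p[:2]-CC)@Y)
d=cam("side");q=cloud(d).reshape(-1,3); w=q[:,:2]-CC; lx=w@X; ly=w@Y
def pr(nm,z0,z1,y0,y1,xs=.03):
    m=(abs(lx)<.075)&(ly>y0)&(ly<y1)&(q[:,2]>z0)&(q[:,2]<z1)
    print(nm,m.sum(),"lx",np.percentile(lx[m],[1,99]),end=" ")
    m&=(abs(lx)>.02)&(abs(lx)<.055); print("ly",np.percentile(ly[m],[10,50,90]))
zl=p[2]+.0172-.024
pr("skirt",zl-.024,zl-.004,.07,.1); pr("wall",.006,.034,.07,.1)
E
```

```text
t 42.73 pos [559.5 -74.6  85. ] yaw_y 174.16 tilt [ 0.09 -0.  ] F [ 1.  -0.  -3.5] w 0.225 g 45.0
tool local 0.0010111384752977276 -0.000351232793885856
skirt 211 lx [-0.0627  0.0632] ly [0.0842 0.0886 0.0929]
wall 284 lx [-0.0621  0.0637] ly [0.0772 0.088  0.0925]
```

Skirt and wall agree within a millimetre. I'll seat it gently.

Call:
{"name": "jog_arm", "arguments": {
  "rows": [
    [[0,0,-0.2],[0,0,0],0],
    [[0,0,-0.4],[0,0,0],0],
    [[0,0,-0.6],[0,0,0],0],
    [[0,0,-0.6],[0,0,0],0]
  ]
}}

```text
clock: 43.28
position: [0.5585, -0.0743, 0.0778]
ee_rot: [-2.331, -2.105, 0.0]
force: [0.0, 0.4, -3.7]
width: 0.224
gripper_force: 45.0
```

Call:
{"name": "jog_arm", "arguments": {
  "rows": [
    [[0,0,-0.2],[0,0,0],0],
    [[0,0,-0.4],[0,0,0],0],
    [[0,0,-0.4],[0,0,0],0]
  ]
}}

```text
clock: 43.65
position: [0.5588, -0.0743, 0.0748]
ee_rot: [-2.332, -2.105, -0.001]
force: [-4.5, 1.0, 8.4]
width: 0.224
gripper_force: 45.0
```

```bash
python3 -c "
from h import *
s=st()"
```

```text
t 43.65 pos [558.8 -74.3  74.8] yaw_y 174.16 tilt [0.03 0.04] F [-4.5  1.   8.4] w 0.224 g 45.0
```

It seated at TCP 74.8 as predicted. Release, rise, shut the fingers, and move over the +y tab.

Call:
{"name": "jog_arm", "arguments": {
  "rows": [
    [[0,0,0],[0,0,0],0.31],
    [[0,0,0],[0,0,0],0.31],
    [[0,0,0.5],[0,0,0],0.31],
    [[0,0,3],[0,0,0],0.31],
    [[0,0,6],[0,0,0],0.31],
    [[0.75,4,6],[0,0,0],0],
    [[0.75,7.75,6],[0,0,0],0],
    [[0.75,7.75,6],[0,0,0],0]
  ]
}}

```text
clock: 44.65
position: [0.5664, 0.0072, 0.134]
ee_rot: [-2.325, -2.111, -0.001]
force: [0.4, -1.1, -0.3]
width: 0.035
gripper_force: 0.0
```

Call:
{"name": "jog_arm", "arguments": {
  "rows": [
    [[0,0,-2],[0,0,0],0],
    [[0,0,-4],[0,0,0],0],
    [[0,0,-4],[0,0,0],0],
    [[0,0,-4],[0,0,0],0]
  ],
  "newtons": 20
}}

```text
clock: 45.15
position: [0.5666, 0.0025, 0.0948]
ee_rot: [2.332, 2.104, 0.001]
force: [-0.1, -0.4, 0.7]
width: 0.001
gripper_force: 0.0
```

```bash
python3 - <<'E'
from h import *
np.set_printoptions(precision=4,suppress=True,linewidth=200)
s=st(); p=s["position"]; X=np.array([np.cos(CA),np.sin(CA)]);Y=np.array([-X[1],X[0]])
print("tool local",(p[:2]-CC)@X,(p[:2]-CC)@Y)
d=cam("side");t=cam("top")
q=cloud(t).reshape(-1,3);w=q[:,:2]-CC;lx=w@X;ly=w@Y
m=(abs(lx)<.065)&(ly>-.09)&(ly<.09)&(abs(q[:,2]-.068)<.005); print("lidtop z",m.sum(),np.median(q[m,2]))
a=cv2.resize(t["img"][185:285,240:360],None,fx=3.3,fy=3.3,interpolation=cv2.INTER_CUBIC)
b=cv2.resize(d["img"][170:290,290:390],None,fx=4,fy=4,interpolation=cv2.INTER_CUBIC)
c=np.zeros((480,800,3),np.uint8);c[:330,:396]=a;c[:,400:]=b
cv2.imwrite("pics/m11.png",c[:,:,::-1])
E
```

```text
t 45.15 pos [566.6   2.5  94.8] yaw_y 174.12 tilt [ 0.04 -0.02] F [-0.1 -0.4  0.7] w 0.001 g 0.0
tool local 0.0003553765944290434 0.07702184429483448
lidtop z 932 0.06841728601837715
```

View pics/m11.png

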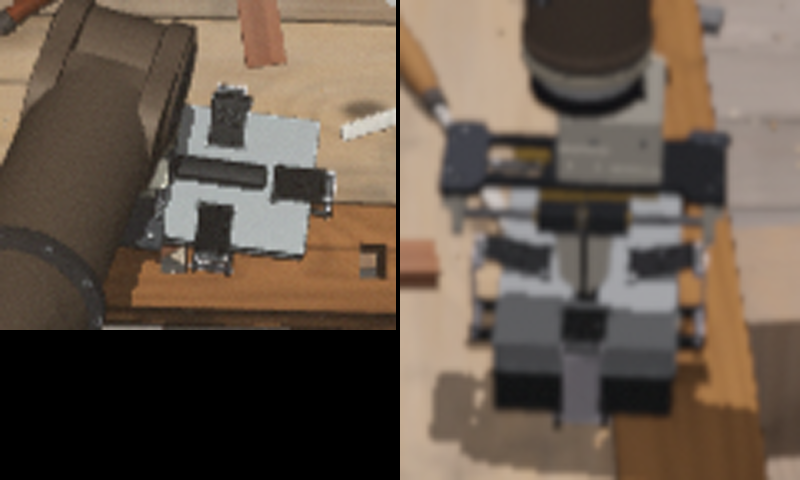

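The lid is seated, with its top at 68 mm. I'll press the +y tab in steps.

Call:
{"name": "jog_arm", "arguments": {
  "rows": [
    [[0,0.1,-0.8],[0,0,0],0],
    [[0,0.1,-1.2],[0,0,0],0],
    [[0,0.1,-1.4],[0,0,0],0],
    [[0,0.1,-1.4],[0,0,0],0]
  ]
}}

```text
clock: 45.75
position: [0.5661, 0.0041, 0.0798]
ee_rot: [-2.332, -2.105, 0.001]
force: [0.6, 0.2, -0.2]
width: 0.004
gripper_force: 0.0
```

Call:
{"name": "jog_arm", "arguments": {
  "rows": [
    [[0,0,-0.2],[0,0,0],0],
    [[0,0,-0.4],[0,0,0],0],
    [[0,0,-0.4],[0,0,0],0]
  ]
}}

```text
clock: 46.12
position: [0.5661, 0.0042, 0.0759]
ee_rot: [-2.332, -2.105, 0.0]
force: [-0.5, 0.6, -0.8]
width: 0.001
gripper_force: 0.0
```

Call:
{"name": "jog_arm", "arguments": {
  "rows": [
    [[0,0,-0.2],[0,0,0],0],
    [[0,0,-0.4],[0,0,0],0],
    [[0,0,-0.4],[0,0,0],0]
  ]
}}

```text
clock: 46.5
position: [0.5661, 0.0042, 0.0718]
ee_rot: [-2.331, -2.105, 0.0]
force: [-0.2, -0.6, -0.5]
width: 0.007
gripper_force: 0.0
```

Call:
{"name": "jog_arm", "arguments": {
  "rows": [
    [[0,0,-0.3],[0,0,0],0],
    [[0,0,-0.6],[0,0,0],0],
    [[0,0,-0.8],[0,0,0],0],
    [[0,0,-0.8],[0,0,0],0]
  ]
}}

```text
clock: 47.0
position: [0.5661, 0.0042, 0.0638]
ee_rot: [-2.331, -2.105, 0.0]
force: [-1.3, 0.2, 0.8]
width: 0.003
gripper_force: 0.0
```

Call:
{"name": "jog_arm", "arguments": {
  "rows": [
    [[0,0,-0.2],[0,0,0],0],
    [[0,0,-0.4],[0,0,0],0],
    [[0,0,-0.4],[0,0,0],0]
  ]
}}

```text
clock: 47.38
position: [0.5662, 0.0042, 0.0599]
ee_rot: [2.332, 2.106, -0.0]
force: [0.9, -0.1, 0.6]
width: 0.006
gripper_force: 0.2
```

Call:
{"name": "jog_arm", "arguments": {
  "rows": [
    [[0,0,-0.2],[0,0,0],0],
    [[0,0,-0.4],[0,0,0],0],
    [[0,0,-0.4],[0,0,0],0]
  ]
}}

```text
clock: 47.75
position: [0.5663, 0.0037, 0.0561]
ee_rot: [2.332, 2.105, -0.0]
force: [-0.5, -1.1, 1.4]
width: 0.004
gripper_force: 1.1
```

Contact begins at about 59, which matches the 20.7 mm offset. Flat should come at about 51.

Call:
{"name": "jog_arm", "arguments": {
  "rows": [
    [[0,0,-0.2],[0,0,0],0],
    [[0,0,-0.35],[0,0,0],0],
    [[0,0,-0.35],[0,0,0],0]
  ]
}}

```text
clock: 48.12
position: [0.5662, 0.0044, 0.0523]
ee_rot: [-2.331, -2.106, 0.0]
force: [-0.7, 0.6, 0.3]
width: -0.0
gripper_force: 0.6
```

Call:
{"name": "jog_arm", "arguments": {
  "rows": [
    [[0,0,-0.15],[0,0,0],0],
    [[0,0,-0.3],[0,0,0],0],
    [[0,0,-0.3],[0,0,0],0]
  ]
}}

```text
clock: 48.5
position: [0.5663, 0.0045, 0.0504]
ee_rot: [-2.331, -2.105, -0.001]
force: [-4.4, 1.2, 14.9]
width: 0.005
gripper_force: 7.0
```

Call:
{"name": "jog_arm", "arguments": {
  "rows": [
    [[0,0,-0.1],[0,0,0],0],
    [[0,0,-0.1],[0,0,0],0],
    [[0,0,2],[0,0,0],0],
    [[0,0,5],[0,0,0],0],
    [[-0.4,-4,7],[0,0,0],0],
    [[-0.8,-9,7],[0,0,0],0],
    [[-1.3,-13,7],[0,0,0],0],
    [[-1.6,-15.5,7],[0,0,0],0]
  ]
}}

```text
clock: 49.5
position: [0.5495, -0.1532, 0.1196]
ee_rot: [2.334, 2.103, -0.0]
force: [0.5, 0.6, 0.6]
width: 0.005
gripper_force: 0.0
```

Call:
{"name": "jog_arm", "arguments": {
  "rows": [
    [[0,0,0],[0,0,0],0],
    [[0,0,0],[0,0,0],0],
    [[0,0,0],[0,0,0],0]
  ]
}}

```text
clock: 49.88
position: [0.5505, -0.1493, 0.1193]
ee_rot: [-2.329, -2.107, -0.0]
force: [0.3, 0.4, 0.4]
width: 0.004
gripper_force: 0.0
```

```bash
cat >> h.py <<'E'
def tabs():
    X=np.array([np.cos(CA),np.sin(CA)]);Y=np.array([-X[1],X[0]])
    for n in("top","side"):
        d=cam(n);q=cloud(d).reshape(-1,3);w=q[:,:2]-CC;lx=w@X;ly=w@Y
        for nm,c in(("left",(0,.078)),("right",(0,-.078)),("front",(-.056,0)),("back",(.056,0))):
            m=(abs(lx-c[0])<.010)&(abs(ly-c[1])<.010)&(q[:,2]>.05)&(q[:,2]<.10)
            print(n,nm,m.sum(),"z",np.median(q[m,2]).round(4) if m.any() else None)
E
python3 - <<'E'
from h import *
p=st()["position"]; X=np.array([np.cos(CA),np.sin(CA)]);Y=np.array([-X[1],X[0]])
print("tool local",(p[:2]-CC)@X,(p[:2]-CC)@Y); tabs()
E
```

```text
t 49.88 pos [ 550.5 -149.3  119.3] yaw_y 174.28 tilt [-0.01  0.04] F [0.3 0.4 0.4] w 0.004 g 0.0
tool local -0.0003852141856916948 -0.07561203939786895
top left 42 z 0.0747
top right 0 z None
top front 0 z None
top back 15 z 0.0824
side left 36 z 0.0722
side right 28 z 0.0782
side front 41 z 0.0795
side back 36 z 0.0784
```

The left tab is down (72 mm against about 79 for the others). Press the right one the same way.

Call:
{"name": "jog_arm", "arguments": {
  "rows": [
    [[0,-0.1,-3],[0,0,0],0],
    [[0,-0.1,-5.5],[0,0,0],0],
    [[0,-0.1,-5.9],[0,0,0],0],
    [[0,-0.1,-6.2],[0,0,0],0],
    [[0,-0.1,-6.5],[0,0,0],0],
    [[0,-0.1,-6.8],[0,0,0],0],
    [[0,-0.1,-6.8],[0,0,0],0]
  ]
}}

```text
clock: 50.85
position: [0.5508, -0.1517, 0.052]
ee_rot: [2.331, 2.105, 0.001]
force: [-0.2, 0.6, 1.5]
width: 0.005
gripper_force: 0.6
```

Call:
{"name": "jog_arm", "arguments": {
  "rows": [
    [[0,0,-0.1],[0,0,0],0],
    [[0,0,-0.2],[0,0,0],0],
    [[0,0,-0.2],[0,0,0],0]
  ]
}}

```text
clock: 51.22
position: [0.5509, -0.1518, 0.0504]
ee_rot: [2.331, 2.105, 0.002]
force: [-2.2, 1.5, 11.7]
width: 0.005
gripper_force: 5.5
```

```bash
python3 - <<'E'
from h import *
st();tabs()
E
```

```text
t 51.23 pos [ 550.9 -151.8   50.4] yaw_y 174.17 tilt [0.08 0.02] F [-2.2  1.5 11.7] w 0.005 g 5.5
top left 42 z 0.0725
top right 0 z None
top front 0 z None
top back 32 z 0.0786
side left 28 z 0.072
side right 16 z 0.0799
side front 29 z 0.0791
side back 34 z 0.0787
```

Call:
{"name": "jog_arm", "arguments": {
  "rows": [
    [[0,0,-0.15],[0,0,0],0],
    [[0,0,-0.15],[0,0,0],0],
    [[0,0,4],[0,0,0],0],
    [[0,0,9],[0,0,0],0],
    [[-1,2,9],[0,0,10],0],
    [[-2,3,9],[0,0,20],0],
    [[-3,5,9],[0,0,30],0],
    [[-3,5,9],[0,0,40],0]
  ]
}}

```text
clock: 52.32
position: [0.5194, -0.1002, 0.1394]
ee_rot: [-1.46, -2.781, -0.001]
force: [0.6, -0.3, -0.1]
width: 0.003
gripper_force: 0.0
```

Call:
{"name": "jog_arm", "arguments": {
  "rows": [
    [[-0.5,0.5,0],[0,0,10],0],
    [[-1,1,0],[0,0,20],0],
    [[-1.5,2,0],[0,0,30],0],
    [[-1.7,3.2,0],[0,0,40],0],
    [[-1.7,3.2,0],[0,0,50],0],
    [[-1.7,3.2,0],[0,0,50],0],
    [[-1.7,3.2,0],[0,0,50],0],
    [[-1.7,3.2,0],[0,0,50],0]
  ]
}}

```text
clock: 53.32
position: [0.5032, -0.07, 0.1395]
ee_rot: [-0.164, -3.137, 0.0]
force: [0.6, -0.4, -0.0]
width: 0.004
gripper_force: 0.0
```

```bash
python3 - <<'E'
from h import *
p=st()["position"]; X=np.array([np.cos(CA),np.sin(CA)]);Y=np.array([-X[1],X[0]])
print("tool local",(p[:2]-CC)@X,(p[:2]-CC)@Y); tabs()
E
```

```text
t 53.33 pos [503.2 -70.  139.5] yaw_y 84.02 tilt [-0.01 -0.01] F [ 0.6 -0.4 -0. ] w 0.004 g 0.0
tool local -0.05544595130646306 -0.0015172541964666017
top left 0 z None
top right 5 z 0.0773
top front 0 z None
top back 0 z None
side left 33 z 0.0716
side right 22 z 0.0734
side front 30 z 0.0797
side back 28 z 0.0772
```

Call:
{"name": "jog_arm", "arguments": {
  "rows": [
    [[0,0.1,-4],[0,0,0],0],
    [[0,0.1,-7.5],[0,0,0],0],
    [[0,0.1,-7.9],[0,0,0],0],
    [[0,0.1,-8.2],[0,0,0],0],
    [[0,0.1,-8.5],[0,0,0],0],
    [[0,0.1,-8.8],[0,0,0],0],
    [[0,0.1,-8.8],[0,0,0],0]
  ]
}}

```text
clock: 54.3
position: [0.5037, -0.0689, 0.052]
ee_rot: [0.16, 3.137, 0.0]
force: [0.4, 0.1, 1.5]
width: 0.006
gripper_force: 0.6
```

Call:
{"name": "jog_arm", "arguments": {
  "rows": [
    [[0,0,-0.1],[0,0,0],0],
    [[0,0,-0.2],[0,0,0],0],
    [[0,0,-0.2],[0,0,0],0]
  ]
}}

```text
clock: 54.68
position: [0.5037, -0.0689, 0.0504]
ee_rot: [0.16, 3.137, 0.0]
force: [-2.5, 0.5, 12.5]
width: 0.006
gripper_force: 6.4
```

Call:
{"name": "jog_arm", "arguments": {
  "rows": [
    [[0,0,-0.15],[0,0,0],0],
    [[0,0,-0.15],[0,0,0],0],
    [[0,0,4],[0,0,0],0],
    [[0,0,7],[0,0,0],0],
    [[4,-0.4,7],[0,0,0],0],
    [[8,-0.8,7],[0,0,0],0],
    [[11.1,-1.1,7],[0,0,0],0],
    [[11.1,-1.1,7],[0,0,0],0]
  ]
}}

```text
clock: 55.68
position: [0.6157, -0.0799, 0.1189]
ee_rot: [0.16, 3.137, -0.001]
force: [0.6, 0.2, -0.2]
width: 0.004
gripper_force: 0.0
```

Call:
{"name": "jog_arm", "arguments": {
  "rows": [
    [[0,0,0],[0,0,0],0],
    [[0,0,0],[0,0,0],0],
    [[0,0,0],[0,0,0],0]
  ]
}}

```text
clock: 56.05
position: [0.6137, -0.0797, 0.1197]
ee_rot: [-0.16, -3.137, -0.0]
force: [0.6, -0.2, -1.0]
width: 0.006
gripper_force: 0.0
```

```bash
python3 - <<'E'
from h import *
p=st()["position"]; X=np.array([np.cos(CA),np.sin(CA)]);Y=np.array([-X[1],X[0]])
print("tool local",(p[:2]-CC)@X,(p[:2]-CC)@Y); tabs()
E
```

```text
t 56.05 pos [613.7 -79.7 119.7] yaw_y 84.16 tilt [-0.    0.01] F [ 0.6 -0.2 -1. ] w 0.006 g 0.0
tool local 0.05544931500587635 -2.4857102459884712e-05
top left 0 z None
top right 43 z 0.0728
top front 0 z None
top back 0 z None
side left 32 z 0.0717
side right 24 z 0.0737
side front 29 z 0.0725
side back 32 z 0.0773
```

Call:
{"name": "jog_arm", "arguments": {
  "rows": [
    [[0,0,-3],[0,0,0],0],
    [[0,0,-5.5],[0,0,0],0],
    [[0,0,-5.9],[0,0,0],0],
    [[0,0,-6.2],[0,0,0],0],
    [[0,0,-6.5],[0,0,0],0],
    [[0,0,-6.8],[0,0,0],0],
    [[0,0,-6.9],[0,0,0],0]
  ]
}}

```text
clock: 57.02
position: [0.615, -0.0799, 0.0512]
ee_rot: [0.16, 3.136, -0.0]
force: [1.0, 0.5, 2.3]
width: 0.006
gripper_force: 1.4
```

Call:
{"name": "jog_arm", "arguments": {
  "rows": [
    [[0,0,-0.1],[0,0,0],0],
    [[0,0,-0.2],[0,0,0],0],
    [[0,0,-0.2],[0,0,0],0]
  ]
}}

```text
clock: 57.4
position: [0.6151, -0.0799, 0.0504]
ee_rot: [0.16, 3.135, 0.001]
force: [-3.8, 0.2, 15.7]
width: 0.007
gripper_force: 7.8
```

Call:
{"name": "jog_arm", "arguments": {
  "rows": [
    [[0,0,-0.1],[0,0,0],0],
    [[0,0,-0.1],[0,0,0],0],
    [[0,0,4],[0,0,0],0],
    [[0,0,9],[0,0,0],0],
    [[-2,5,13],[0,0,0],0],
    [[-4,10,15],[0,0,0],0],
    [[-8,15,16],[0,0,0],0],
    [[-12,20,16],[0,0,0],0]
  ]
}}

```text
clock: 58.4
position: [0.4962, 0.1189, 0.2097]
ee_rot: [0.16, 3.135, 0.002]
force: [0.9, 1.5, 0.3]
width: 0.008
gripper_force: 0.0
```

Call:
{"name": "jog_arm", "arguments": {
  "rows": [
    [[-4,5,0],[0,0,0],0],
    [[-8,10,0],[0,0,0],0],
    [[-8,15,0],[0,0,0],0],
    [[-8,20,0],[0,0,0],0],
    [[-8,20,0],[0,0,0],0],
    [[-8,20,0],[0,0,0],0]
  ]
}}

```text
clock: 59.15
position: [0.4168, 0.3165, 0.2084]
ee_rot: [0.16, 3.137, -0.001]
force: [-0.0, -0.4, -0.5]
width: 0.005
gripper_force: 0.0
```

```bash
python3 - <<'E'
from h import *
st();tabs()
t=cam("top");d=cam("side")
a=cv2.resize(t["img"][195:285,250:360],None,fx=3.6,fy=3.6,interpolation=cv2.INTER_CUBIC)
b=cv2.resize(d["img"][190:350,290:390],None,fx=3.7,fy=3.7,interpolation=cv2.INTER_CUBIC)
c=np.zeros((592,800,3),np.uint8);c[:a.shape[0],:a.shape[1]]=a;c[:b.shape[0],400:400+b.shape[1]]=b
cv2.imwrite("pics/m12.png",c[:,:,::-1])
E
```

```text
t 59.15 pos [416.8 316.5 208.4] yaw_y 84.16 tilt [ 0.   -0.04] F [-0.  -0.4 -0.5] w 0.005 g 0.0
top left 40 z 0.0721
top right 42 z 0.0746
top front 42 z 0.0716
top back 42 z 0.0745
side left 34 z 0.0726
side right 23 z 0.0721
side front 27 z 0.073
side back 27 z 0.0715
```

View pics/m12.png

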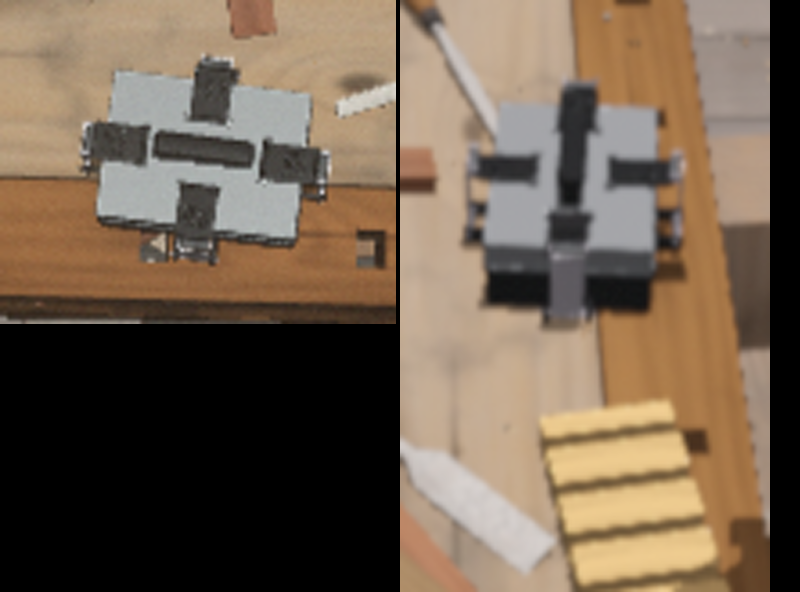

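The lid sits squarely on the case at top-view crop (203,150). All four tabs are flat at about 72 to 75 mm and under their catches, the stand is empty, and the robot is clear. Handing in.

```bash
python3 -c "
from cell import arm
print(arm.sign_off())"
```

```text
the job is handed in; nothing more can be done
None
```

The job is done and handed in: all three plates are home in their own slots, the lid is seated squarely on the case, and all four tabs are pressed flat under their catches.

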